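# Fetch the dipping pan and the ladle for oiling

## Task

Lift the steel pan by its handle straight up off its forks, keeping it level, and lower it (do not drop it) flat into the shallow wooden tray. Then lift the wooden ladle, the one with the round bowl, up and off its hook, lower it bowl first into the pan so that its handle stands out of the top, and let go only once the bowl is down in the pan. Leave the flat spatula hanging and everything else where it is.

Things in the scene. Friction and masses are not known exactly. Their poses are not given: they have to be found in the camera images.
- pan: Square open sheet-steel pan, loose, about 0.45 kg: 130 x 130 mm, 70 high, walls 3 (all sizes in mm). Origin: centre of underside, z up. Two round pins 10 thick stick out along +-y to 90 from the centre, axis 60 above the underside. At the start it hangs level by the pins, free to swing about them, underside 35 above the table.
- pan_handle (a point): Centre of the top bar of the handle that arches over the pan's middle along the pan's y: flat-sided bar 126 long (y), 10 wide (x), 10 high, its centre 130 above the pan's underside; 10 mm strips at y = +-61 carry it. Nothing else is above the pan's rim. Axes as the pan's.
- fork_stand: Fixed dark steel stand, base 110 x 200 x 12; origin under its middle on the table. Forks at y = +-78, each 12 thick (y), 34 (x): a slot open at the top, 14 wide (x), bottom at z 90, prong tops at z 125, so the pan's pins must rise 35 mm to come clear. The pan hangs centred over it, axes alike.
- tray: Fixed shallow open wooden tray, 190 x 190 outside, 174 x 174 inside, rim 20 high, floor 8 thick; origin: centre of its underside, on the table. The pan goes in flat, sides about parallel to the tray's.
- hook_stand: Fixed wooden stand, two steel hooks (8 mm rod) pointing to its -x, at y = +55 and -55. Origin on the table, midway under the two hanging places. Rod axis z 207; straight from crossbar (x = 74) to x = -22, then turned up to x = -36, top z 223. Crossbar top z 219; base 15 high, x -45 to 115. To come off, a thing rises 13 to 26 mm, then moves 50 mm or more along the stand's -x.
- ladle: Loose light wooden ladle, about 80 g, 170 long, hanging bowl down on either of the two hooks. Origin: middle of its lowest end; z runs up along the handle to the eye. At the start its axes are about those of the hook stand and its lowest end is 50 above the table.
- ladle_eye (a point): Centre of the eye at the ladle's top, 143 above its lowest end: a flat-sided rectangular frame 36 wide (y), 54 high (z), 12 thick (x), with a window 20 wide, 36 high through which the hook passes along x. Can be gripped from above across the 36 mm width, a finger on either side.
- ladle_bowl (a point): Centre of the ladle's round bowl, 28 above its lowest end; bowl 56 diameter, 25 thick (x), open to the ladle's -x. It fits in the pan on either side of the handle, facing along the pan's x.
- spatula_eye (a point): Centre of the eye of the flat wooden spatula on the other hook: same eye and length as the ladle, but a flat blade 46 wide in place of the bowl. Stays where it is.
- spoon: Bystander, to be left alone: small wooden spoon lying between the task's things, 170 long, low
- knife: Bystander, to be left alone: carving knife lying between the task's things, 165 long, 18 high
- tape: Bystander, to be left alone: roll of tape lying flat at the far side, 100 diameter, 24 high
- glue: Bystander, to be left alone: white glue bottle at the far side, 52 diameter, 130 high
- blank: Bystander, to be left alone: plain wood block at the far side, 150 x 60 x 30
- mallet: Bystander, to be left alone: wooden-headed hammer lying near the robot's left, 240 long
- wax: Bystander, to be left alone: low metal can at the far side, 66 diameter, 50 high
Things that resemble listed ones, but are neither listed nor needed, are in the scene too. Leave any orange or turquoise look-alike of the pan alone.

How it is judged:
By the outcome, as a careful person would: the job done as asked, in the order asked, and still so for the second after the job is handed in, with the robot touching nothing.
It also fails if it takes over 72 s, if anything falls off the work surface, if the arm or the gripper's body presses on something with over 40 N, if the wrist force passes 120 N, or if a joint passes its speed limit or range.

## Robot

A 6-joint arm with a two-finger parallel gripper is mounted at the origin on the work surface. World frame = base frame: x ahead of the robot, y to its left, z up, the work surface at z = 0. Lengths are in mm, angles in rad, forces in N, time in s.
With the tool pointing down it reaches from about 400 to 925 mm from the base axis. Payload 12.5 kg.
Tool frame: the origin (TCP) lies at the very end of the fingers, on their centre line; the grasp point (between the pads) lies 19 mm behind it (env.grip_point_offset is the distance from the TCP to the grasp point, in mm); z points along the fingers, y is the direction in which the jaws open and shut (so a half turn about z gives the same grasp; the last joint's range is limited). The gripper opens to 95 mm and grips with 3 to 60 N. Pads are 20 mm wide; open, the fingers measure 119 mm over their backs; the gripper's body (75 mm by 180 mm) begins 59 mm behind the grasp point.
Start: joints at [-1.232, 0.491, 1.559, -0, 1.092, -0.106], TCP at [268.948, -564.193, 214.661] pointing down, gripper open.
Joint ranges: [-3.1, 3.1], [-0.84, 2.19], [0.05, 2.79], [-1.13, 4.28], [0.06, 2.93], [-2.69, 2.69]. Speed limits (rad/s): [2.22, 2.22, 2.79, 3.14, 3.14, 3.14].

## Interface

Orientations are given as [roll, pitch, yaw] about the fixed x, y, z axes, in that order (R = Rz(yaw) Ry(pitch) Rx(roll)).
In Python, from cell import env gives the robot as it stands.
- The arm moves only by the tool drive_tool, never from a script. Its argument "commands" is a list of rows, each an object of numbers: "dx", "dy", "dz": the shift along the world's x, y, z in mm; "yaw": the turn about the world's z in degrees. In form: [{"dx": .., "dy": .., "dz": .., "yaw": ..}, ...]. A call has 1 to 5 rows; each row shifts and turns the commanded pose from where the row before left it; what a row does not reach is not made up. A row lasts 1/12 s, in which the tool goes at most 41.7 mm and 7.16 degrees, less where a joint would pass 70% of its speed; a pose out of reach is approached as far as the arm can. A call with a gripper value outside its range is refused whole. "grip" is the opening, from 0 (shut) to 1 (fully open), set as the call begins (left out, the last holds). The fingers move at their own pace and stop on an object; the grip force is fixed at half the most. Time passes only in rows, so rows that do not move let the fingers close. It gives the time, the measured TCP pose, the force and the opening at its end, in the units of the state.
- env.state(): the state, without advancing time (a new reading comes with each control period).
- env.read_camera(name): name is "scene" or "top" or "wrist"; returns the picture (384x512x3 uint8, red, green, blue); there is no depth.
- env.calibration(name): a dict with "intrinsics" (3x3 intrinsics, pixels), "rvec" (rotation vector, rad) and "tvec" (3), from world to camera coordinates, as OpenCV has them. Camera axes: x right, y down, z forward; pixel columns grow to the right and rows downward; lengths in mm; the calibration is good to about 2 mm. A picture is of the moment at which its call begins: read the wrist's pose just before it. calibration takes no time and is no camera call; for the wrist camera it gives the pose at the moment of the call.
- env.job_done(): hands the job in, once; it reports no verdict.
Trained networks look in the newest picture that a camera, given by its name, has taken for a name from the list of things; names that differ only in an ending like _2 or _b are one class to them, and where a whole thing is asked for, a point or a joint stands for the part that bears it (a point fixed in the world has none). Each returns a list of dicts, best first, with "conf" (0 to 1); they miss things now and then, are a little off and sometimes report something else, mostly with a low value. They report only what shows in the picture. A call takes as long as a camera call. They do not tell look-alikes from the thing itself.
- env.trace(query, camera): "pixels" (384x512 bool, what is visible of it) and "pixel" ([column, row] in pixels, amid what is visible of it).
- env.place_of(query, camera): "pixel" ([column, row] in pixels: a listed point, or the origin of a listed thing).
The state is a dict: "t": time; "joints": joint angles; "qvel": joint speeds; "tau": joint torques, N m; "eef_pos": TCP position; "tcp_rot": TCP orientation; "ft_force": force on the tool from outside, world axes, zero at the start; "moment": the same for the moment, N m; "opening": opening from 0.0 (shut) to 1.0 (fully open).
Only numpy, scipy, OpenCV 4.12 (cv2) and the standard library are available. Lean on these libraries where they do the work, as an engineer would, in place of code of your own. Each camera call takes 0.05 s, during which the arm holds its last target.

## Working session

There is one attempt and no reset: what is moved stays moved. The work goes in short steps, Python scripts to look and compute and a tool call to move; the robot and the scene stay as the last step left them, time stands still between calls to the robot, and variables do not carry over. Pictures are saved under pics/ and viewed, and the job is handed in when it is done.

Besides the shell and the picture viewer there is one more tool, called after ">>>" as name(argument=value, ...), one argument or row to a line, values as JSON. drive_tool: Moves the arm, as the interface text tells. Its arguments: {"type":"object","properties":{"commands":{"type":"array"},"grip":{"type":"number"}},"required":["commands"]}

```bash
ls; mkdir -p pics; python3 - <<'E'
from cell import env
import cv2
print(env.state())
for n in ("scene","top","wrist"):
    im=env.read_camera(n); cv2.imwrite(f"pics/{n}0.png",im[:,:,::-1]); c=env.calibration(n); print(n,c)
E
```

```text
pics
{'t': 0.0, 'joints': array([-1.23158210e+00,  4.91530480e-01,  1.55946327e+00, -1.15304287e-05,
        1.09166330e+00, -1.05619770e-01]), 'qvel': array([-1.29529749e-03, -8.82735006e-05,  1.35562213e-03,  2.66171775e-04,
       -6.56000846e-05,  7.37195682e-04]), 'tau': array([-8.22957245e-04, -6.12639356e+01, -2.58183289e+01,  6.91086729e-02,
        4.81446320e-02, -1.04907506e-04]), 'eef_pos': array([ 268.86844974, -563.94377076,  214.0750461 ]), 'tcp_rot': array([-3.14053310e+00, -1.02043707e-04,  4.44839262e-01]), 'ft_force': array([-0.27283678, -0.16431618, -0.06832208]), 'moment': array([ 0.03055379,  0.01665178, -0.03655753]), 'opening': 0.9998358118192667}
scene {'intrinsics': array([[432.38731247,   0.        , 248.725605  ],
       [  0.        , 432.38731247, 194.09298075],
       [  0.        ,   0.        ,   1.        ]]), 'rvec': array([ 2.25632321,  1.18159962, -0.39547428]), 'tvec': array([-365.757058  , -204.75029271, 1856.12333867])}
top {'intrinsics': array([[390.25449766,   0.        , 252.23420116],
       [  0.        , 390.25449766, 195.70010115],
       [  0.        ,   0.        ,   1.        ]]), 'rvec': array([ 2.01206021, -2.2072927 ,  0.24805965]), 'tvec': array([ 120.24496633,  527.61719566, 1188.23048008])}
wrist {'intrinsics': array([[312.4916476 ,   0.        , 256.99483167],
       [  0.        , 312.4916476 , 190.80568109],
       [  0.        ,   0.        ,   1.        ]]), 'rvec': array([-2.47717645,  1.56350349,  0.19151979]), 'tvec': array([-623.24398247,  -27.90305423,  389.14755897])}
```

View pics/scene0.png

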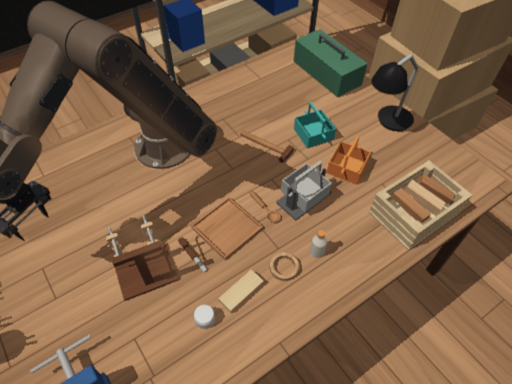

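View pics/top0.png

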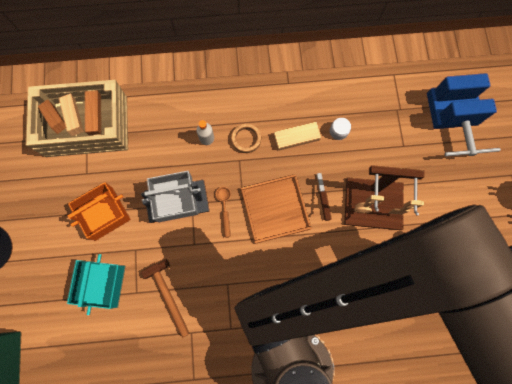

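View pics/wrist0.png

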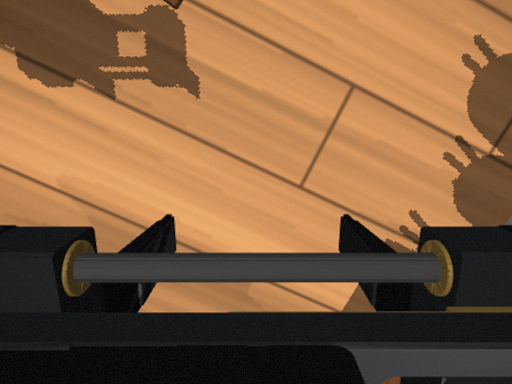

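The gray pan is at top-view (173,195) on its dark stand. Orange (98,212) and turquoise (95,283) are look-alikes. The tray is at (275,208), and the hook stand at (385,200) carries two utensils. Next I'll measure.

```bash
cat > h.py <<'E'
from cell import env
import cv2, numpy as np
C={n:env.calibration(n) for n in ("scene","top")}
def cal(n): return env.calibration(n) if n=="wrist" else C[n]
def proj(P,n,c=None):
    c=c or cal(n); return cv2.projectPoints(np.float64(P).reshape(-1,3),c["rvec"],c["tvec"],c["intrinsics"],None)[0].reshape(-1,2)
def ray(px,n,c=None):
    c=c or cal(n); R=cv2.Rodrigues(c["rvec"])[0]; o=-R.T@c["tvec"]
    d=R.T@np.linalg.inv(c["intrinsics"])@np.array([px[0],px[1],1.]); return o,d
def atz(px,n,z,c=None):
    o,d=ray(px,n,c); return o+d*(z-o[2])/d[2]
def tri(pa,a,pb,b,ca=None,cb=None):
    o1,d1=ray(pa,a,ca); o2,d2=ray(pb,b,cb); d1/=np.linalg.norm(d1); d2/=np.linalg.norm(d2)
    s=np.linalg.lstsq(np.c_[d1,-d2],o2-o1,rcond=None)[0]
    p,q=o1+s[0]*d1,o2+s[1]*d2; return (p+q)/2,np.linalg.norm(p-q)
def crop(im,x0,x1,y0,y1,k,f): cv2.imwrite(f,cv2.resize(im[y0:y1,x0:x1,::-1],None,fx=k,fy=k,interpolation=cv2.INTER_CUBIC))
np.set_printoptions(precision=1,suppress=True)
E
python3 - <<'E'
from h import *
Z=dict(pan=35,pan_handle=165,fork_stand=0,tray=0,hook_stand=0,ladle=50,ladle_eye=193,ladle_bowl=78,spatula_eye=193)
for q in Z:
  for n in ("top","scene"):
    for r in env.place_of(q,n)[:3]: print(q,n,round(r["conf"],2),np.array(r["pixel"]),atz(r["pixel"],n,Z[q]))
im=env.read_camera("top"); crop(im,130,430,140,260,2.6,"pics/topc.png")
im=env.read_camera("scene"); crop(im,90,350,140,310,3,"pics/scenec.png")
E
```

```text
pan top 0.93 [171.1 199.2] [554.2 333.6  35. ]
pan top 0.76 [102.7 280.4] [316.4 556.7  35. ]
pan top 0.6 [106.4 215.9] [518.4 542.9  35. ]
pan scene 0.93 [348.4 165.4] [550.8 552.5  35. ]
pan scene 0.78 [316.2 134.9] [345.3 556.3  35. ]
pan scene 0.63 [305.1 189.4] [545.9 332.2  35. ]
pan_handle top 0.89 [ 90.1 206.9] [522.7 543.1 165. ]
pan_handle top 0.77 [ 87.8 286. ] [299.8 550.  165. ]
pan_handle top 0.69 [166.1 188.3] [557.9 322.2 165. ]
pan_handle scene 0.76 [316.5 116.2] [355.4 528.7 165. ]
pan_handle scene 0.74 [306.5 174.7] [566.9 304.6 165. ]
pan_handle scene 0.61 [352.3 144. ] [549.3 542.  165. ]
fork_stand top 0.33 [360.  207.2] [ 477.4 -283.9    0. ]
fork_stand scene 0.7 [194.9 254.8] [ 531.3 -156.     0. ]
fork_stand scene 0.59 [304.4 199.8] [565.3 317.5   0. ]
tray top 0.93 [273.4 208.3] [500.2   3.5   0. ]
tray top 0.58 [361.5 206.7] [ 478.6 -289.1    0. ]
tray scene 0.57 [227.9 229.1] [508.   -0.6   0. ]
hook_stand top 0.92 [373.8 214.1] [ 450.1 -326.     0. ]
hook_stand top 0.68 [276.  209.3] [496.   -4.7   0. ]
hook_stand scene 0.57 [143.4 264.6] [ 461.8 -324.5    0. ]
hook_stand scene 0.51 [147.1 228.3] [ 333.6 -245.7    0. ]
ladle top 0.76 [359.5 205.5] [ 474.7 -268.    50. ]
ladle scene 0.62 [157.3 250.9] [ 470.6 -264.8   50. ]
ladle_eye top 0.51 [371.  200.2] [ 462.5 -259.7  193. ]
ladle_eye scene 0.66 [147.6 228.7] [ 466.6 -269.8  193. ]
ladle_bowl top 0.6 [364.5 205.7] [ 467.9 -275.1   78. ]
ladle_bowl scene 0.53 [152.  244.8] [ 455.9 -272.    78. ]
spatula_eye top 0.57 [412.1 204.6] [ 439.2 -373.6  193. ]
spatula_eye top 0.19 [166.1 190.7] [543.5 317.  193. ]
spatula_eye scene 0.74 [114.9 238.5] [ 440.7 -370.7  193. ]
```

View pics/topc.png

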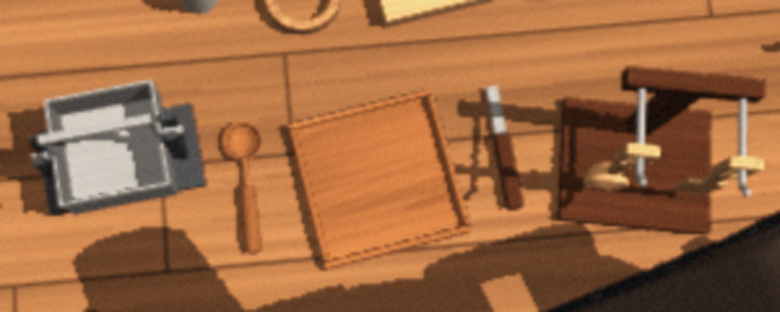

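View pics/scenec.png

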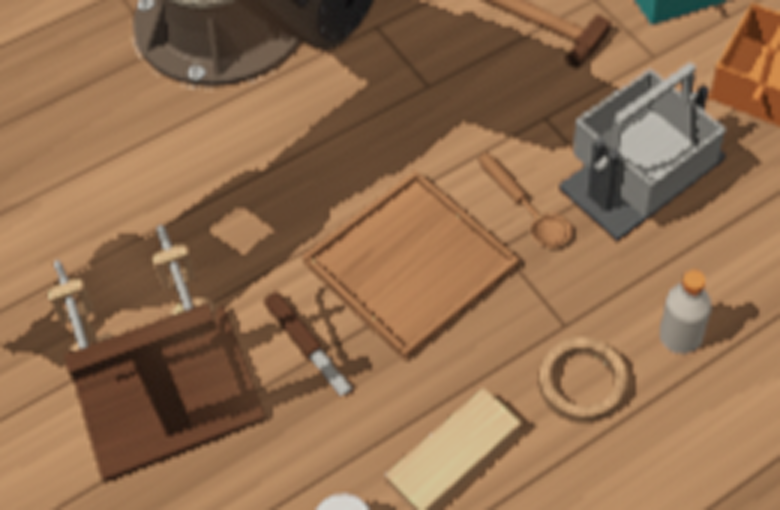

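Ladle: round bowl visible under the left hook in the top view (~(363,207)), on the stand's +y hook. The eyes are at about (464,-265) and (440,-372), 110 mm apart, as they should be. Pan candidates: gray at (171,199), orange at (106,216), turquoise at (103,280). I choose the gray one, on the dark fork stand. I'll move toward it for a wrist view.

>>> drive_tool(
  commands=[
    {"dx":5,"dy":10,"dz":38},
    {"dx":8,"dy":20,"dz":32},
    {"dx":11,"dy":34,"dz":18,"yaw":5},
    {"dx":12,"dy":38,"dz":4,"yaw":5},
    {"dx":12,"dy":39,"yaw":5},
  ],
)

```text
invalid input
```

>>> drive_tool(
  commands=[
    {"dx":12,"dy":39,"yaw":5},
    {"dx":12,"dy":39,"yaw":5},
    {"dx":12,"dy":39,"yaw":5},
    {"dx":12,"dy":39,"yaw":5},
    {"dx":12,"dy":39,"yaw":5},
  ],
)

```text
invalid input
```

>>> drive_tool(
  commands=[
    {"dx":12,"dy":39,"yaw":5},
    {"dx":12,"dy":39,"yaw":5},
    {"dx":12,"dy":39,"yaw":5},
    {"dx":12,"dy":39},
    {"dx":12,"dy":39},
  ],
)

```text
invalid input
```

>>> drive_tool(
  commands=[
    {"dx":12,"dy":39},
    {"dx":12,"dy":39},
    {"dx":12,"dy":39},
    {"dx":12,"dy":39},
    {"dx":12,"dy":39},
  ],
)

```text
invalid input
```

>>> drive_tool(
  commands=[
    {"dx":5,"dy":10,"dz":38,"yaw":0},
    {"dx":8,"dy":20,"dz":32,"yaw":0},
    {"dx":11,"dy":34,"dz":18,"yaw":5},
    {"dx":12,"dy":38,"dz":4,"yaw":5},
    {"dx":12,"dy":39,"dz":0,"yaw":5},
  ],
  grip=1,
)

```text
t: 1.57
eef_pos: [317.3, -422.3, 308.1]
tcp_rot: [3.139, 0.0, 0.71]
ft_force: [1.0, -0.5, -0.5]
opening: 1.002
```

>>> drive_tool(
  commands=[
    {"dx":12,"dy":39,"dz":0,"yaw":5},
    {"dx":12,"dy":39,"dz":0,"yaw":5},
    {"dx":12,"dy":39,"dz":0,"yaw":5},
    {"dx":12,"dy":39,"dz":0,"yaw":5},
    {"dx":12,"dy":39,"dz":0,"yaw":5},
  ],
)

```text
t: 1.98
eef_pos: [377.0, -226.3, 306.9]
tcp_rot: [3.141, 0.0, 1.147]
ft_force: [1.2, -0.1, -0.4]
opening: 1.002
```

>>> drive_tool(
  commands=[
    {"dx":12,"dy":39,"dz":0,"yaw":5},
    {"dx":12,"dy":39,"dz":0,"yaw":5},
    {"dx":12,"dy":39,"dz":0,"yaw":5},
    {"dx":12,"dy":39,"dz":0,"yaw":0},
    {"dx":12,"dy":39,"dz":0,"yaw":0},
  ],
)

```text
t: 2.4
eef_pos: [437.0, -31.2, 307.0]
tcp_rot: [3.141, 0.0, 1.405]
ft_force: [0.7, -1.3, -0.5]
opening: 1.001
```

>>> drive_tool(
  commands=[
    {"dx":12,"dy":39,"dz":0,"yaw":0},
    {"dx":12,"dy":39,"dz":0,"yaw":0},
    {"dx":12,"dy":39,"dz":0,"yaw":0},
    {"dx":12,"dy":39,"dz":0,"yaw":0},
    {"dx":12,"dy":39,"dz":0,"yaw":0},
  ],
)

```text
t: 2.82
eef_pos: [497.0, 164.1, 306.9]
tcp_rot: [3.141, -0.0, 1.405]
ft_force: [0.6, -1.2, 1.0]
opening: 0.999
```

```bash
python3 - <<'E'
from h import *
import pickle
for n in ("wrist","top","scene"):
    c=cal(n); im=env.read_camera(n); cv2.imwrite(f"pics/{n}1.png",im[:,:,::-1]); 
    if n=="wrist": print(env.state()["eef_pos"],-cv2.Rodrigues(c["rvec"])[0].T@c["tvec"], cv2.Rodrigues(c["rvec"])[0]); pickle.dump(c,open("c1.pkl","wb"))
    Z=dict(pan=35,pan_handle=165,fork_stand=0,tray=0)
    for q in Z:
        for r in env.place_of(q,n)[:2]: print(q,n,round(r["conf"],2),np.array(r["pixel"]),atz(r["pixel"],n,Z[q],c))
E
```

```text
[498.5 169.1 306.5] [506.8 231.9 477. ] [[ 1.  -0.2  0. ]
 [-0.2 -1.   0.2]
 [-0.  -0.2 -1. ]]
pan wrist 0.66 [282.  37.] [555.  320.7  35. ]
pan_handle wrist 0.73 [289.4   2.8] [551.4 321.3 165. ]
tray wrist 0.77 [274.1 256.8] [496.9  -1.6   0. ]
pan top 0.97 [172.8 200.1] [550.7 328.3  35. ]
pan top 0.75 [ 99.8 282.5] [310.9 565.7  35. ]
pan_handle top 0.88 [ 87.9 207.6] [521.2 549.4 165. ]
pan_handle top 0.86 [ 85.3 286.7] [298.6 556.9 165. ]
tray top 0.97 [274.8 206.1] [507.1  -1.9   0. ]
pan scene 0.93 [315.7 131.8] [329.9 566.4  35. ]
pan scene 0.89 [346.8 165. ] [545.6 548.7  35. ]
pan_handle scene 0.75 [305.2 170.2] [548. 314. 165.]
pan_handle scene 0.67 [352.2 144.5] [551.  539.9 165. ]
fork_stand scene 0.75 [304.3 193.8] [542.4 335.6   0. ]
fork_stand scene 0.26 [156.2 251.9] [ 442.1 -264.     0. ]
tray scene 0.26 [306.4 172.7] [463.5 410.7   0. ]
```

View pics/wrist1.png

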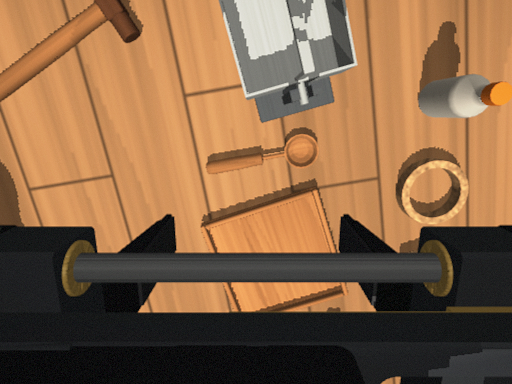

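View pics/top1.png

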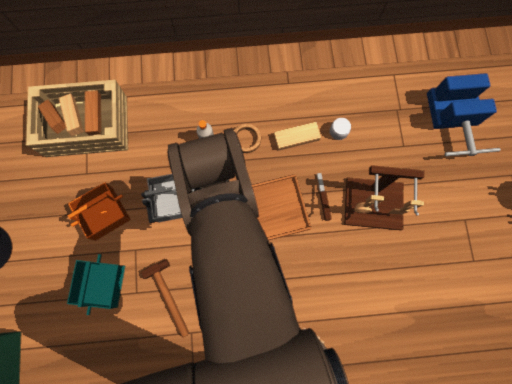

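```bash
python3 - <<'E'
from h import *
import pickle
c=pickle.load(open("c1.pkl","rb"))
t=lambda p,z:atz((p[0]/2.6+130,p[1]/2.6+140),"top",z)
T=[t(p,20) for p in [(290,126),(432,92),(468,230),(325,266)]]
P=[t(p,105) for p in [(45,100),(153,82),(172,188),(55,212)]]
W=[atz(p,"wrist",20,c) for p in [(203,225),(315,187)]]
WP=[atz(p,"wrist",105,c) for p in [(238,97),(355,66)]]
for n,A in (("tray",T),("pan",P),("wtray",W),("wpan",WP)):
    A=np.array(A)[:,:2]; print(n,A.round(0).tolist(),A.mean(0))
    for i in range(len(A)):
        d=A[(i+1)%len(A)]-A[i]; print("  len %.0f ang %.1f"%(np.hypot(*d),np.degrees(np.arctan2(d[1],d[0]))))
# handle direction in wrist, z=170
h=[atz(p,"wrist",170,c)[:2] for p in [(288,0),(308,75)]]; print(h,np.degrees(np.arctan2(*(h[0]-h[1])[::-1])))
E
python3 - <<'E'
import cv2
im=cv2.imread("pics/wrist1.png"); cv2.imwrite("pics/w1c.png",cv2.resize(im[0:330,190:370],None,fx=1.8*2,fy=1.8,interpolation=2))
cv2.imwrite("pics/w1c.png",cv2.resize(im[0:140,190:370],None,fx=4,fy=4,interpolation=2))
E
```

```text
tray [[573.0, 103.0], [601.0, -82.0], [420.0, -106.0], [392.0, 75.0]] [496.1  -2.4]
  len 187 ang -81.4
  len 182 ang -172.5
  len 184 ang 98.8
  len 183 ang 8.7
pan [[610.0, 391.0], [621.0, 261.0], [490.0, 247.0], [474.0, 384.0]] [548.9 320.6]
  len 130 ang -85.4
  len 131 ang -173.6
  len 138 ang 96.6
  len 136 ang 2.9
wtray [[397.0, 79.0], [575.0, 111.0]] [486.1  95.1]
  len 181 ang 10.0
  len 181 ang -170.0
wpan [[489.0, 253.0], [623.0, 264.0]] [556.  258.3]
  len 135 ang 4.7
  len 135 ang -175.3
[array([549.8, 322.3]), array([559.3, 257.6])] 98.35820661922418
```

View pics/w1c.png

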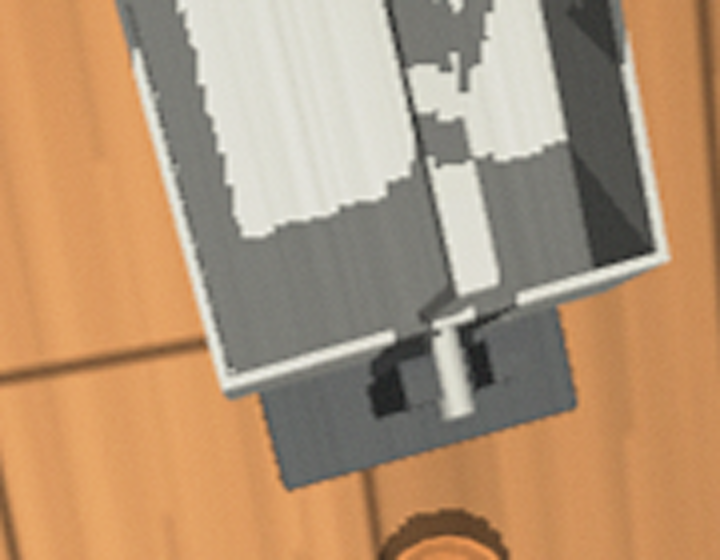

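>>> drive_tool(
  commands=[
    {"dx":18,"dy":25,"dz":0,"yaw":5},
    {"dx":18,"dy":25,"dz":0,"yaw":5},
    {"dx":18,"dy":25,"dz":0,"yaw":5},
    {"dx":0,"dy":0,"dz":0,"yaw":0},
    {"dx":0,"dy":0,"dz":0,"yaw":0},
  ],
)

```text
t: 3.98
eef_pos: [551.2, 237.5, 305.8]
tcp_rot: [-3.141, 0.0, 1.667]
ft_force: [0.2, -0.8, -0.7]
opening: 0.997
```

```bash
python3 - <<'E'
from h import *
import pickle
n="wrist"
c=cal(n); print(env.state()["eef_pos"]); im=env.read_camera(n); cv2.imwrite(f"pics/{n}2.png",cv2.resize(im[:,:,::-1],None,fx=1.5,fy=1.5)); 
pickle.dump(c,open("c2.pkl","wb"))
Z=dict(pan=35,pan_handle=165,fork_stand=0,tray=0)
for q in Z:
        for r in env.place_of(q,n)[:2]: print(q,n,round(r["conf"],2),np.array(r["pixel"]),atz(r["pixel"],n,Z[q],c))
E
```

```text
[551.2 237.5 305.8]
pan wrist 0.75 [265.7 102.7] [553.6 320.3  35. ]
tray wrist 0.84 [213.5 294. ] [498.   -0.7   0. ]
```

View pics/wrist2.png

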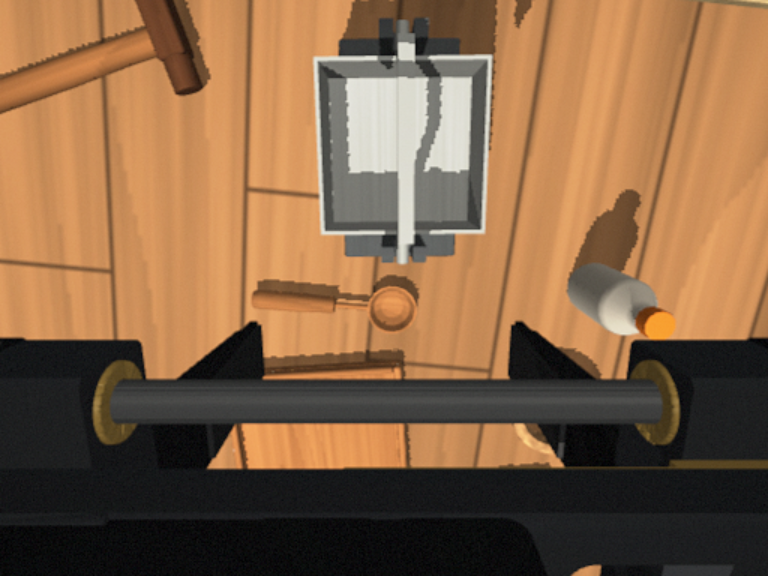

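```bash
python3 - <<'E'
from h import *
import pickle
c=pickle.load(open("c2.pkl","rb"))
A=np.array([atz(np.array(p)/1.5,"wrist",105,c)[:2] for p in [(315,57),(491,57),(485,233),(322,234)]])
print(A.round(0).tolist(),A.mean(0))
for i in range(4):
    d=A[(i+1)%4]-A[i]; print("  len %.0f ang %.1f"%(np.hypot(*d),np.degrees(np.arctan2(d[1],d[0]))))
a,b=[atz(np.array(p)/1.5,"wrist",170,c)[:2] for p in [(406,62),(404,235)]]; print(a,b,np.degrees(np.arctan2(*(a-b)[::-1])))
a,b=[atz(np.array(p)/1.5,"wrist",95,c)[:2] for p in [(404,25),(403,262)]]; print("pins",a,b,(a+b)/2,np.degrees(np.arctan2(*(a-b)[::-1])))
im=cv2.imread("pics/wrist2.png"); cv2.imwrite("pics/w2c.png",cv2.resize(im[0:280,290:520],None,fx=2.1,fy=2.1,interpolation=2))
E
```

```text
[[485.0, 380.0], [612.0, 392.0], [626.0, 265.0], [498.0, 251.0]] [555.1 322. ]
  len 128 ang 5.5
  len 128 ang -83.5
  len 129 ang -174.1
  len 129 ang 95.9
[549.4 369.4] [559.3 265.5] 95.42427948764346
pins [546.8 409.6] [564.7 233.2] [555.7 321.4] 95.81723210159377
```

View pics/w2c.png

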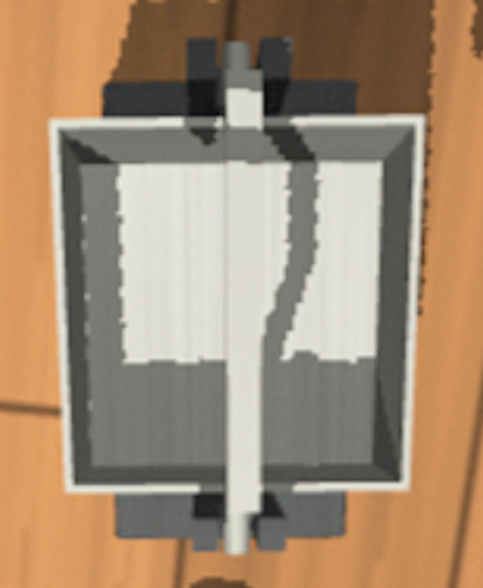

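The crop shows the gray pan with its bar and pins seated in the dark forks. Its centre is (555,322) and yaw 5.8°, with rim sides of 128–129 mm (130 expected). Descending on the handle.

>>> drive_tool(
  commands=[
    {"dx":2,"dy":34,"dz":0,"yaw":0.3},
    {"dx":2,"dy":34,"dz":-10,"yaw":0},
    {"dx":0,"dy":16.5,"dz":-30,"yaw":0},
    {"dx":0,"dy":0,"dz":-40,"yaw":0},
    {"dx":0,"dy":0,"dz":-40,"yaw":0},
  ],
)

```text
t: 4.65
eef_pos: [554.7, 321.9, 186.2]
tcp_rot: [3.139, -0.001, 1.672]
ft_force: [0.5, -0.0, -0.5]
opening: 0.995
```

>>> drive_tool(
  commands=[
    {"dx":0,"dy":0,"dz":-24,"yaw":0},
    {"dx":0,"dy":0,"dz":-15,"yaw":0},
    {"dx":0,"dy":0,"dz":0,"yaw":0},
    {"dx":0,"dy":0,"dz":0,"yaw":0},
    {"dx":0,"dy":0,"dz":0,"yaw":0},
  ],
)

```text
t: 5.07
eef_pos: [555.6, 321.3, 149.3]
tcp_rot: [3.139, -0.001, 1.671]
ft_force: [-0.7, -0.4, 0.3]
opening: 0.997
```

```bash
python3 - <<'E'
from h import *
im=env.read_camera("scene"); crop(im,240,370,110,240,4,"pics/s3.png")
im=env.read_camera("wrist"); cv2.imwrite("pics/w3.png",im[:,:,::-1])
print(env.state()["eef_pos"])
E
```

```text
[555.5 321.4 149.4]
```

View pics/s3.png

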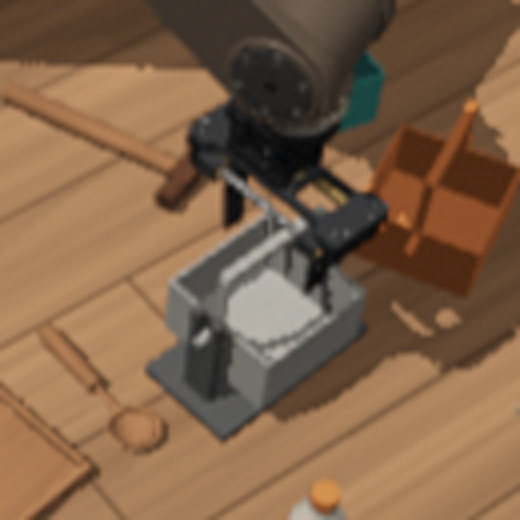

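View pics/w3.png

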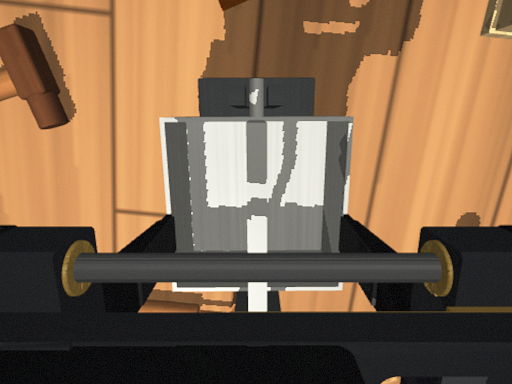

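The fingers straddle the bar symmetrically (bar at column 257, fingers either side). Closing now.

>>> drive_tool(
  commands=[
    {"dx":0,"dy":0,"dz":-3,"yaw":0},
    {"dx":0,"dy":0,"dz":0,"yaw":0},
    {"dx":0,"dy":0,"dz":0,"yaw":0},
    {"dx":0,"dy":0,"dz":0,"yaw":0},
    {"dx":0,"dy":0,"dz":0,"yaw":0},
  ],
  grip=0,
)

```text
t: 5.58
eef_pos: [555.0, 321.3, 144.8]
tcp_rot: [3.141, -0.0, 1.672]
ft_force: [-0.7, 0.8, -0.3]
opening: 0.708
```

>>> drive_tool(
  commands=[
    {"dx":0,"dy":0,"dz":0,"yaw":0},
    {"dx":0,"dy":0,"dz":0,"yaw":0},
    {"dx":0,"dy":0,"dz":0,"yaw":0},
    {"dx":0,"dy":0,"dz":0,"yaw":0},
    {"dx":0,"dy":0,"dz":0,"yaw":0},
  ],
)

```text
t: 6.0
eef_pos: [555.0, 321.3, 144.7]
tcp_rot: [3.141, 0.0, 1.672]
ft_force: [-0.8, 0.4, -0.0]
opening: 0.355
```

>>> drive_tool(
  commands=[
    {"dx":0,"dy":0,"dz":0,"yaw":0},
    {"dx":0,"dy":0,"dz":0,"yaw":0},
    {"dx":0,"dy":0,"dz":0,"yaw":0},
    {"dx":0,"dy":0,"dz":0,"yaw":0},
    {"dx":0,"dy":0,"dz":0,"yaw":0},
  ],
)

```text
t: 6.42
eef_pos: [555.1, 321.3, 144.7]
tcp_rot: [3.141, 0.0, 1.672]
ft_force: [1.0, 0.4, 0.3]
opening: 0.099
```

>>> drive_tool(
  commands=[
    {"dx":0,"dy":0,"dz":0,"yaw":0},
    {"dx":0,"dy":0,"dz":0,"yaw":0},
    {"dx":0,"dy":0,"dz":0,"yaw":0},
    {"dx":0,"dy":0,"dz":0,"yaw":0},
  ],
)

```text
t: 6.75
eef_pos: [555.0, 321.3, 144.7]
tcp_rot: [3.141, -0.0, 1.672]
ft_force: [1.2, -0.3, -1.1]
opening: 0.102
```

>>> drive_tool(
  commands=[
    {"dx":0,"dy":0,"dz":4,"yaw":0},
    {"dx":0,"dy":0,"dz":8,"yaw":0},
    {"dx":0,"dy":0,"dz":10,"yaw":0},
    {"dx":0,"dy":0,"dz":10,"yaw":0},
    {"dx":0,"dy":0,"dz":10,"yaw":0},
  ],
)

```text
t: 7.17
eef_pos: [555.0, 321.3, 188.0]
tcp_rot: [3.141, -0.0, 1.672]
ft_force: [0.0, 0.1, -4.7]
opening: 0.104
```

>>> drive_tool(
  commands=[
    {"dx":0,"dy":0,"dz":15,"yaw":0},
    {"dx":0,"dy":0,"dz":20,"yaw":0},
    {"dx":0,"dy":0,"dz":20,"yaw":0},
    {"dx":0,"dy":0,"dz":14,"yaw":0},
    {"dx":0,"dy":0,"dz":5,"yaw":0},
  ],
)

```text
t: 7.58
eef_pos: [555.4, 321.6, 264.1]
tcp_rot: [3.138, -0.001, 1.672]
ft_force: [-0.3, 0.3, -6.0]
opening: 0.102
```

```bash
python3 - <<'E'
from h import *
im=env.read_camera("scene"); crop(im,240,370,90,220,4,"pics/s4.png")
print(env.state()["eef_pos"],env.state()["ft_force"],env.state()["moment"])
E
```

```text
[555.4 321.6 263.6] [ 0.5 -0.4 -4.8] [-0.  -0.1 -0. ]
```

View pics/s4.png

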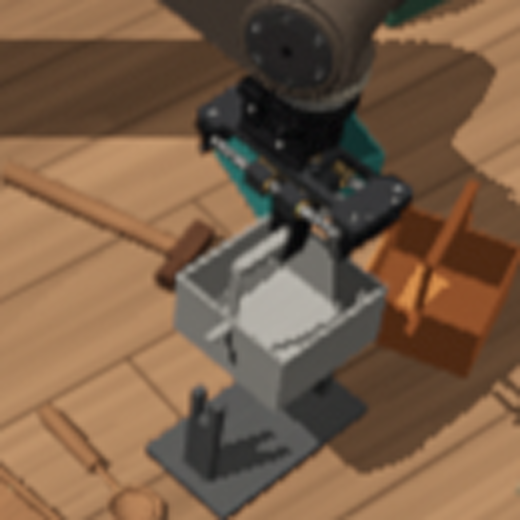

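```bash
python3 - <<'E'
from h import *
for n in ("top","scene"):
    im=env.read_camera(n)
    r=env.trace("tray",n)
    for q in r[:2]:
        m=q["pixels"].astype(np.uint8); k=cv2.findContours(m,0,2)[0]; k=max(k,key=cv2.contourArea).reshape(-1,2)
        w=np.array([atz(p,n,20)[:2] for p in k],np.float32)
        print(n,q["conf"],q["pixel"],cv2.minAreaRect(w))
    if n=="top": crop(im,220,340,160,260,6,"pics/t5.png")
E
```

```text
top 0.56 [273.7, 205.6] ((498.1255187988281, -1.6307449340820312), (192.57273864746094, 193.7626495361328), 9.195549011230469)
scene 0.73 [225.2, 229.4] ((507.1107177734375, -4.631141662597656), (196.94485473632812, 198.92092895507812), 8.945590019226074)
```

View pics/t5.png

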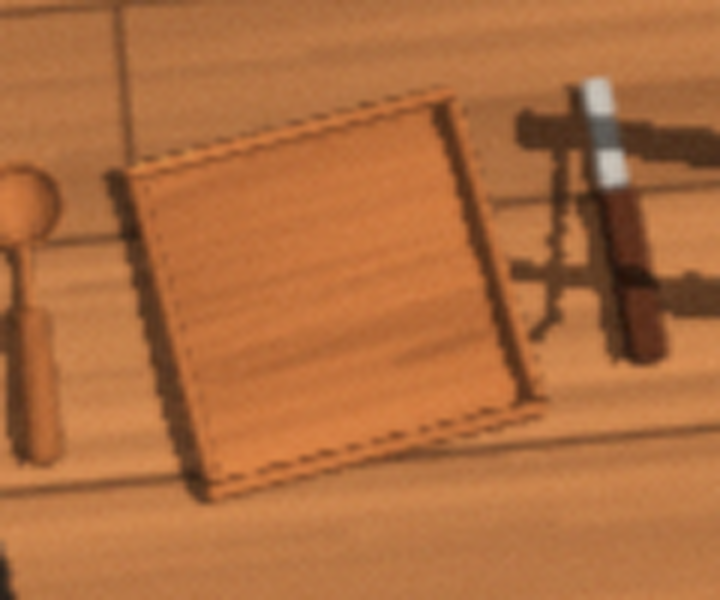

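The pan is clear of the forks and level, and the extra load is 4.8 N. The tray is at about (497,-2), yaw 9.1°, with 193 mm sides in top pixels (190 expected). Carrying with a gentle ramp.

>>> drive_tool(
  commands=[
    {"dx":-1,"dy":-6,"dz":0,"yaw":0},
    {"dx":-2,"dy":-12,"dz":0,"yaw":0},
    {"dx":-3,"dy":-18,"dz":0,"yaw":0},
    {"dx":-4,"dy":-24,"dz":0,"yaw":0.5},
    {"dx":-5,"dy":-28,"dz":0,"yaw":0.5},
  ],
)

```text
t: 8.25
eef_pos: [539.3, 232.1, 260.0]
tcp_rot: [-3.141, 0.0, 1.69]
ft_force: [0.5, -0.7, -4.8]
opening: 0.103
```

>>> drive_tool(
  commands=[
    {"dx":-6,"dy":-30,"dz":0,"yaw":0.5},
    {"dx":-6,"dy":-30,"dz":0,"yaw":0.5},
    {"dx":-6,"dy":-30,"dz":0,"yaw":0.5},
    {"dx":-6,"dy":-30,"dz":0,"yaw":0.5},
    {"dx":-6,"dy":-28,"dz":0,"yaw":0.3},
  ],
)

```text
t: 8.67
eef_pos: [508.8, 83.0, 260.4]
tcp_rot: [-3.141, 0.0, 1.729]
ft_force: [1.0, -0.5, -5.4]
opening: 0.102
```

>>> drive_tool(
  commands=[
    {"dx":-5,"dy":-26,"dz":0,"yaw":0},
    {"dx":-3,"dy":-22,"dz":0,"yaw":0},
    {"dx":-2.4,"dy":-18,"dz":0,"yaw":0},
    {"dx":-2,"dy":-14,"dz":0,"yaw":0},
    {"dx":-1,"dy":-7,"dz":0,"yaw":0},
  ],
)

```text
t: 9.08
eef_pos: [495.6, -3.8, 260.5]
tcp_rot: [-3.141, 0.0, 1.728]
ft_force: [-0.0, -0.0, -5.5]
opening: 0.101
```

>>> drive_tool(
  commands=[
    {"dx":0,"dy":0,"dz":0,"yaw":0},
    {"dx":0,"dy":0,"dz":0,"yaw":0},
  ],
)

```text
t: 9.25
eef_pos: [496.3, -1.8, 260.6]
tcp_rot: [3.142, -0.0, 1.728]
ft_force: [-0.1, -0.5, -5.2]
opening: 0.101
```

```bash
python3 - <<'E'
from h import *
im=env.read_camera("scene"); crop(im,160,300,120,270,4,"pics/s6.png")
im=env.read_camera("wrist"); cv2.imwrite("pics/w6.png",im[:,:,::-1])
print(env.state()["eef_pos"],env.state()["ft_force"],env.state()["opening"])
E
```

```text
[496.5  -1.1 260.6] [-1.4  0.1 -5.7] 0.10688050453888698
```

View pics/s6.png

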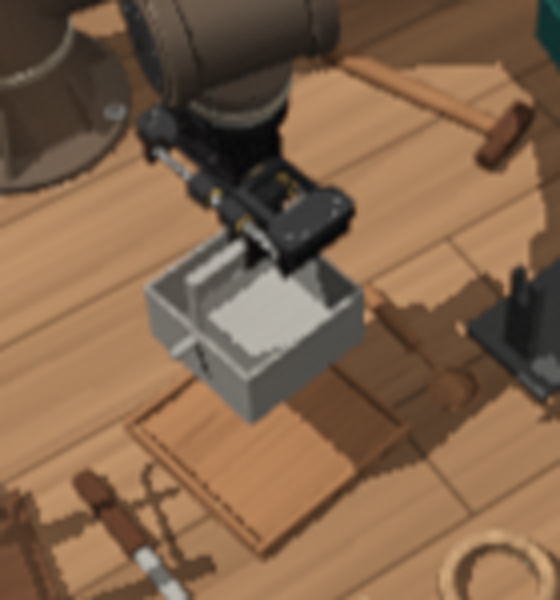

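View pics/w6.png

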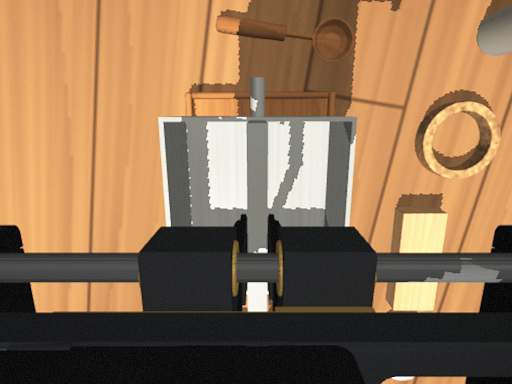

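The scene shows the pan level over the tray. In the wrist view the tray's rim edge (186–335, row 93) is parallel to the pan's wall and centred on it. Lowering; contact is expected at TCP z ≈ 118.

>>> drive_tool(
  commands=[
    {"dx":0,"dy":0,"dz":-10,"yaw":0},
    {"dx":0,"dy":0,"dz":-22,"yaw":0},
    {"dx":0,"dy":0,"dz":-28,"yaw":0},
    {"dx":0,"dy":0,"dz":-28,"yaw":0},
    {"dx":0,"dy":0,"dz":-18,"yaw":0},
  ],
)

```text
t: 9.77
eef_pos: [495.5, -0.9, 151.8]
tcp_rot: [-3.139, -0.001, 1.73]
ft_force: [-0.2, 0.9, -6.0]
opening: 0.101
```

>>> drive_tool(
  commands=[
    {"dx":0,"dy":0,"dz":-12,"yaw":0},
    {"dx":0,"dy":0,"dz":-8,"yaw":0},
    {"dx":0,"dy":0,"dz":-6,"yaw":0},
    {"dx":0,"dy":0,"dz":-5,"yaw":0},
    {"dx":0,"dy":0,"dz":0,"yaw":0},
  ],
)

```text
t: 10.18
eef_pos: [496.5, -1.5, 123.1]
tcp_rot: [-3.141, -0.0, 1.73]
ft_force: [0.5, -0.4, -4.9]
opening: 0.103
```

>>> drive_tool(
  commands=[
    {"dx":0,"dy":0,"dz":-2,"yaw":0},
    {"dx":0,"dy":0,"dz":-1.5,"yaw":0},
    {"dx":0,"dy":0,"dz":-1,"yaw":0},
    {"dx":0,"dy":0,"dz":0,"yaw":0},
    {"dx":0,"dy":0,"dz":0,"yaw":0},
  ],
)

```text
t: 10.6
eef_pos: [496.6, -1.7, 119.4]
tcp_rot: [3.141, 0.0, 1.729]
ft_force: [0.6, -0.5, -5.4]
opening: 0.103
```

>>> drive_tool(
  commands=[
    {"dx":0,"dy":0,"dz":-1,"yaw":0},
    {"dx":0,"dy":0,"dz":-1,"yaw":0},
    {"dx":0,"dy":0,"dz":0,"yaw":0},
    {"dx":0,"dy":0,"dz":0,"yaw":0},
  ],
)

```text
t: 10.93
eef_pos: [497.3, -1.7, 117.7]
tcp_rot: [3.14, 0.0, 1.729]
ft_force: [2.1, 1.6, 2.2]
opening: 0.105
```

The pan touched down where predicted. Releasing.

>>> drive_tool(
  commands=[
    {"dx":0,"dy":0,"dz":0,"yaw":0},
    {"dx":0,"dy":0,"dz":0,"yaw":0},
    {"dx":0,"dy":0,"dz":0,"yaw":0},
    {"dx":0,"dy":0,"dz":0,"yaw":0},
    {"dx":0,"dy":0,"dz":0,"yaw":0},
  ],
  grip=0.65,
)

```text
t: 11.35
eef_pos: [496.5, -1.7, 117.1]
tcp_rot: [-3.141, -0.0, 1.729]
ft_force: [-0.3, -0.1, 0.1]
opening: 0.4
```

>>> drive_tool(
  commands=[
    {"dx":0,"dy":0,"dz":0,"yaw":0},
    {"dx":0,"dy":0,"dz":0,"yaw":0},
    {"dx":0,"dy":0,"dz":15,"yaw":0},
    {"dx":0,"dy":0,"dz":25,"yaw":0},
    {"dx":0,"dy":0,"dz":35,"yaw":0},
  ],
)

```text
t: 11.77
eef_pos: [495.5, -1.6, 191.4]
tcp_rot: [-3.137, -0.001, 1.729]
ft_force: [0.7, -0.7, 1.0]
opening: 0.647
```

>>> drive_tool(
  commands=[
    {"dx":0,"dy":0,"dz":35,"yaw":0},
    {"dx":0,"dy":0,"dz":35,"yaw":0},
    {"dx":0,"dy":0,"dz":35,"yaw":-5},
    {"dx":0,"dy":-20,"dz":30,"yaw":-7},
    {"dx":0,"dy":-30,"dz":5,"yaw":-7},
  ],
)

```text
t: 12.18
eef_pos: [497.6, -51.0, 337.4]
tcp_rot: [3.134, 0.0, 1.395]
ft_force: [1.5, -0.4, 0.6]
opening: 0.648
```

>>> drive_tool(
  commands=[
    {"dx":-9,"dy":-15,"dz":0,"yaw":-7.1},
    {"dx":-9,"dy":-15,"dz":0,"yaw":-7.1},
    {"dx":-9,"dy":-15,"dz":0,"yaw":-7.1},
    {"dx":-9,"dy":-15,"dz":0,"yaw":-7.1},
    {"dx":-9,"dy":-15,"dz":0,"yaw":-7.1},
  ],
)

```text
t: 12.6
eef_pos: [450.9, -127.3, 332.2]
tcp_rot: [3.142, 0.0, 0.772]
ft_force: [-0.0, 1.0, 0.7]
opening: 0.651
```

>>> drive_tool(
  commands=[
    {"dx":-9,"dy":-15,"dz":0,"yaw":-7.1},
    {"dx":-9,"dy":-15,"dz":0,"yaw":-7.1},
    {"dx":-9,"dy":-15,"dz":0,"yaw":-7.1},
    {"dx":-9,"dy":-15,"dz":0,"yaw":-7.1},
    {"dx":-9,"dy":-15,"dz":0,"yaw":-7.1},
  ],
)

```text
t: 13.02
eef_pos: [405.9, -202.3, 332.1]
tcp_rot: [3.142, 0.0, 0.152]
ft_force: [0.1, -0.6, 0.0]
opening: 0.649
```

>>> drive_tool(
  commands=[
    {"dx":-7,"dy":-15,"dz":0,"yaw":-7.1},
    {"dx":-7,"dy":-15,"dz":0,"yaw":-7.1},
    {"dx":-7,"dy":-17,"dz":0,"yaw":-7.1},
    {"dx":0,"dy":0,"dz":0,"yaw":-0.4},
    {"dx":0,"dy":0,"dz":0,"yaw":0},
  ],
)

```text
t: 13.43
eef_pos: [385.3, -249.0, 332.0]
tcp_rot: [-3.141, 0.0, -0.22]
ft_force: [0.3, -0.2, -0.5]
opening: 0.654
```

```bash
python3 - <<'E'
from h import *
import pickle
n="wrist"
c=cal(n); print(env.state()["eef_pos"],env.state()["tcp_rot"]); im=env.read_camera(n); cv2.imwrite(f"pics/w7.png",cv2.resize(im[:,:,::-1],None,fx=1.5,fy=1.5)); 
pickle.dump(c,open("c7.pkl","wb"))
Z=dict(hook_stand=0,ladle_eye=193,ladle_bowl=78,spatula_eye=193)
for q in Z:
        for r in env.place_of(q,n)[:2]: print(q,n,round(r["conf"],2),np.array(r["pixel"]),atz(r["pixel"],n,Z[q],c))
im=env.read_camera("scene"); crop(im,80,340,130,310,3,"pics/s7.png")
im=env.read_camera("top"); crop(im,130,430,140,260,2.6,"pics/t7.png")
E
```

```text
[ 385.3 -249.   332. ] [-3.1  0.  -0.2]
hook_stand wrist 0.74 [293.8 101.7] [ 454.1 -322.1    0. ]
ladle_eye wrist 0.6 [256.8  93.3] [ 467.6 -266.5  193. ]
ladle_bowl wrist 0.71 [257.6 101. ] [ 464.6 -266.9   78. ]
spatula_eye wrist 0.65 [376.9  93.5] [ 442.6 -377.3  193. ]
```

View pics/w7.png

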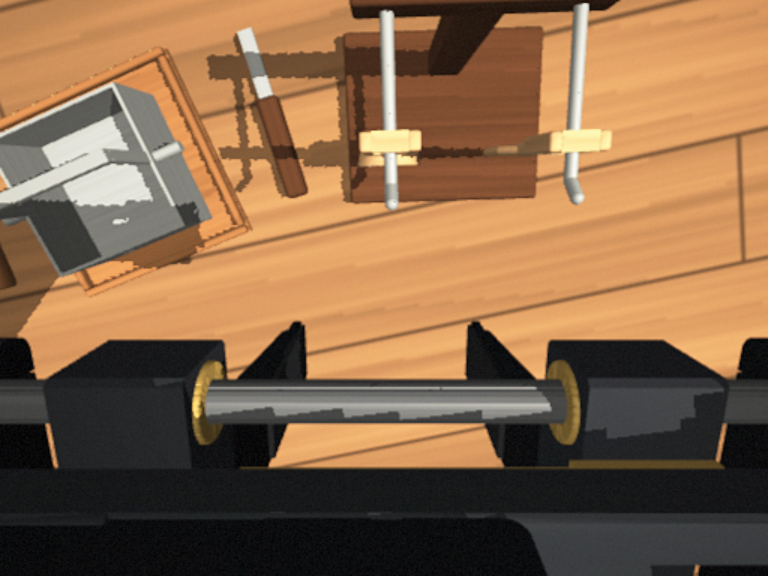

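View pics/s7.png

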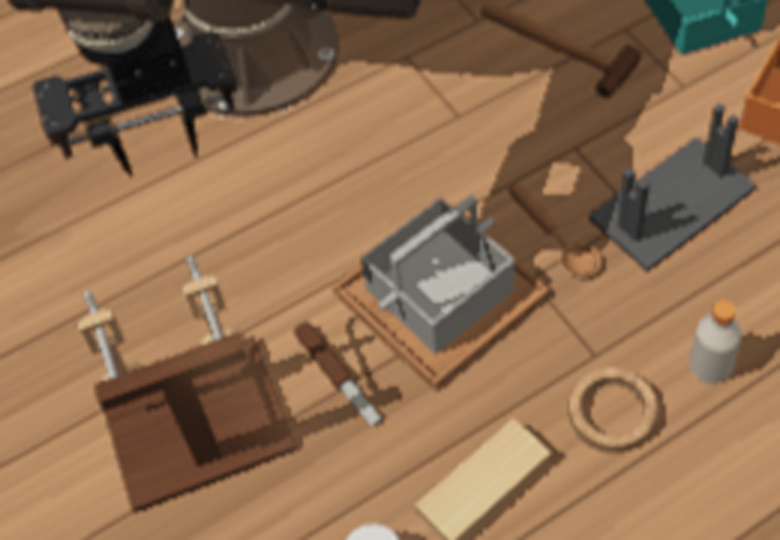

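View pics/t7.png

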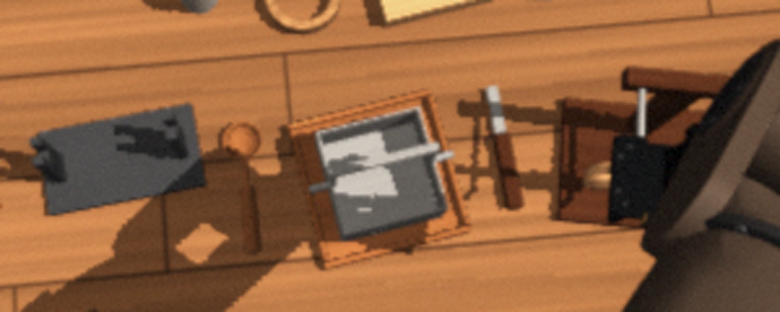

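The pan sits flat in the tray, parallel to it. In the wrist view the ladle's eye is at 1.5x-pixel (390,141) with the round bowl beneath it, and the spatula is at (580,141).

```bash
python3 - <<'E'
from h import *
import pickle
c=pickle.load(open("c7.pkl","rb"))
im=cv2.imread("pics/w7.png"); cv2.imwrite("pics/w7c.png",cv2.resize(im[100:230,330:630],None,fx=2.6,fy=2.6,interpolation=2))
f=lambda x,y,z:atz((x/1.5,y/1.5),"wrist",z,c)
print(f(360,140,220),f(421,140,220),f(551,140,220),f(611,140,220))
print("hooks",f(388,15,211),f(390,190,211),f(580,10,211),f(572,175,211))
E
```

```text
[ 469.2 -251.9  220. ] [ 461.5 -286.2  220. ] [ 445.2 -359.3  220. ] [ 437.6 -393.   220. ]
hooks [ 531.5 -282.4  211. ] [ 437.5 -262.7  211. ] [ 510.5 -387.6  211. ] [ 422.1 -372.   211. ]
```

View pics/w7c.png

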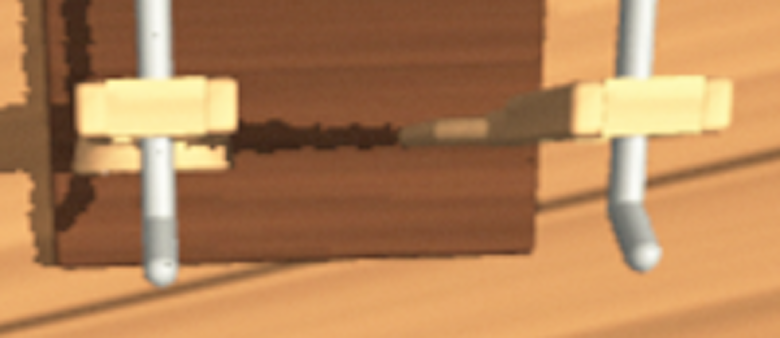

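Eye top face: centre (465,-269), width 35 mm (36 expected). The stand's yaw is -12.6° and the hook line agrees. Approaching.

>>> drive_tool(
  commands=[
    {"dx":30,"dy":-7,"dz":0,"yaw":0},
    {"dx":30,"dy":-7,"dz":0,"yaw":0},
    {"dx":20.5,"dy":-5.5,"dz":-15,"yaw":0},
    {"dx":0,"dy":0,"dz":-35,"yaw":0},
    {"dx":0,"dy":0,"dz":-30,"yaw":0},
  ],
)

```text
t: 14.2
eef_pos: [467.0, -267.9, 250.7]
tcp_rot: [3.141, -0.001, -0.218]
ft_force: [0.9, -1.0, -0.1]
opening: 0.65
```

>>> drive_tool(
  commands=[
    {"dx":0,"dy":0,"dz":-15,"yaw":0},
    {"dx":0,"dy":0,"dz":0,"yaw":0},
    {"dx":0,"dy":0,"dz":0,"yaw":0},
  ],
)

```text
t: 14.45
eef_pos: [466.2, -268.0, 237.2]
tcp_rot: [-3.141, 0.001, -0.219]
ft_force: [0.7, 0.1, 0.4]
opening: 0.648
```

```bash
python3 - <<'E'
from h import *
n="wrist"
print(env.state()["eef_pos"],env.state()["tcp_rot"]); im=env.read_camera(n); cv2.imwrite(f"pics/w8.png",cv2.resize(im[:,:,::-1],None,fx=1.5,fy=1.5)); 
im=env.read_camera("scene"); crop(im,80,200,190,310,5,"pics/s8.png")
E
```

```text
[ 466.2 -268.   237.2] [-3.1  0.  -0.2]
```

View pics/w8.png

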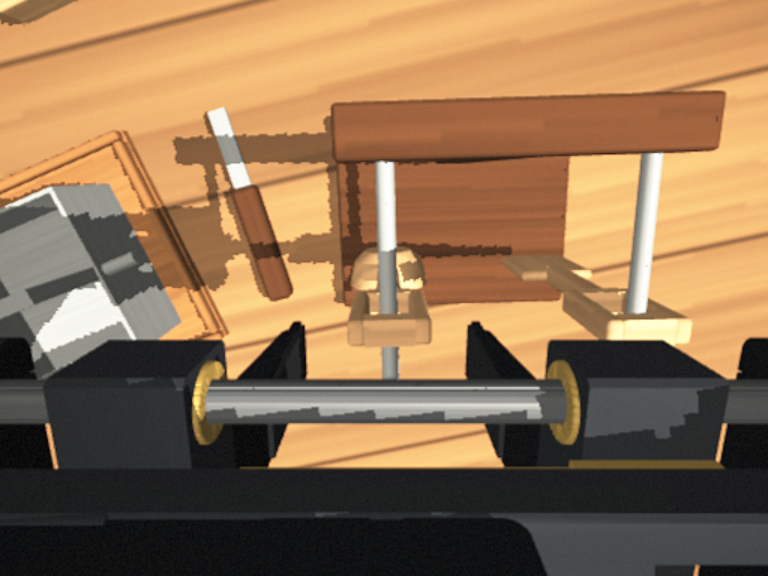

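View pics/s8.png

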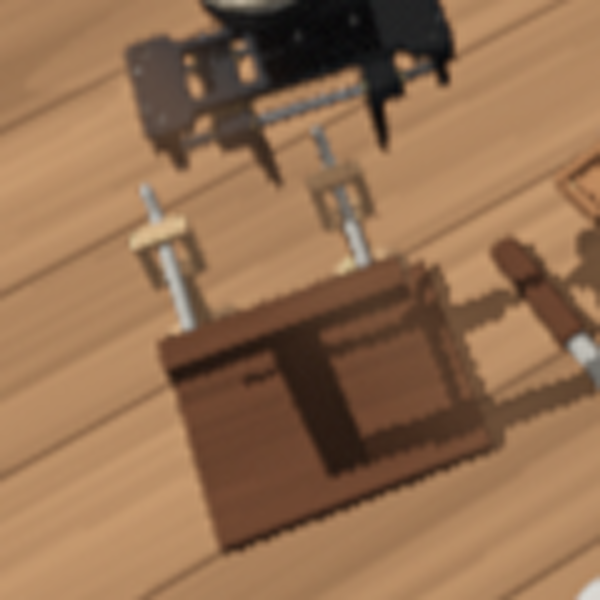

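```bash
python3 - <<'E'
from h import *
c=cal("wrist"); print(-cv2.Rodrigues(c["rvec"])[0].T@c["tvec"])
for p in [(350,320),(430,320),(350,343),(430,343)]: print(p,atz(np.array(p)/1.5,"wrist",220,c))
print(proj([466,-268.5,220],"wrist",c)*1.5, env.place_of("ladle_eye","wrist")[:1] and [ (r["conf"],np.array(r["pixel"])*1.5,atz(r["pixel"],"wrist",193,c)) for r in env.place_of("ladle_eye","wrist")])
E
```

```text
[ 530.8 -281.6  408.9]
(350, 320) [ 474.3 -254.   220. ]
(430, 320) [ 466.9 -287.   220. ]
(350, 343) [ 464.3 -251.6  220. ]
(430, 343) [ 456.8 -284.9  220. ]
[[387.8 331.1]] [(0.97, array([392.1, 315.6]), array([ 464. , -270.3,  193. ]))]
```

>>> drive_tool(
  commands=[
    {"dx":0,"dy":-1,"dz":-20,"yaw":0},
    {"dx":0,"dy":0,"dz":-20,"yaw":0},
    {"dx":0,"dy":0,"dz":-13,"yaw":0},
    {"dx":0,"dy":0,"dz":-5,"yaw":0},
    {"dx":0,"dy":0,"dz":0,"yaw":0},
  ],
)

```text
t: 15.07
eef_pos: [466.0, -269.2, 179.0]
tcp_rot: [-3.141, 0.0, -0.22]
ft_force: [0.4, -1.3, -0.3]
opening: 0.649
```

>>> drive_tool(
  commands=[
    {"dx":0,"dy":0,"dz":0,"yaw":0},
    {"dx":0,"dy":0,"dz":0,"yaw":0},
    {"dx":0,"dy":0,"dz":0,"yaw":0},
    {"dx":0,"dy":0,"dz":0,"yaw":0},
    {"dx":0,"dy":0,"dz":0,"yaw":0},
  ],
  grip=0.2,
)

```text
t: 15.48
eef_pos: [466.2, -269.3, 179.7]
tcp_rot: [3.141, -0.001, -0.22]
ft_force: [0.1, 0.6, 2.0]
opening: 0.373
```

>>> drive_tool(
  commands=[
    {"dx":0,"dy":0,"dz":0,"yaw":0},
    {"dx":0,"dy":0,"dz":0,"yaw":0},
    {"dx":0,"dy":0,"dz":0,"yaw":0},
    {"dx":0,"dy":0,"dz":0,"yaw":0},
  ],
)

```text
t: 15.82
eef_pos: [466.2, -269.3, 179.5]
tcp_rot: [3.141, -0.001, -0.22]
ft_force: [-0.8, 0.4, 5.0]
opening: 0.38
```

The opening of 0.38 (36 mm) shows the eye is gripped. Lifting 19 mm, then moving along the stand's -x, which is (-0.976, +0.218).

>>> drive_tool(
  commands=[
    {"dx":0,"dy":0,"dz":4,"yaw":0},
    {"dx":0,"dy":0,"dz":7,"yaw":0},
    {"dx":0,"dy":0,"dz":6,"yaw":0},
    {"dx":0,"dy":0,"dz":2,"yaw":0},
    {"dx":0,"dy":0,"dz":0,"yaw":0},
  ],
)

```text
t: 16.23
eef_pos: [466.2, -269.3, 198.9]
tcp_rot: [3.141, -0.001, -0.22]
ft_force: [1.1, -0.9, -0.6]
opening: 0.383
```

```bash
python3 - <<'E'
from h import *
n="wrist"
print(env.state()["eef_pos"],env.state()["ft_force"]); im=env.read_camera(n); cv2.imwrite(f"pics/w9.png",cv2.resize(im[:,:,::-1],None,fx=1.5,fy=1.5)); 
im=env.read_camera("scene"); crop(im,80,200,190,310,5,"pics/s9.png")
E
```

```text
[ 466.2 -269.3  198.9] [ 1.1 -0.9 -0.6]
```

View pics/w9.png

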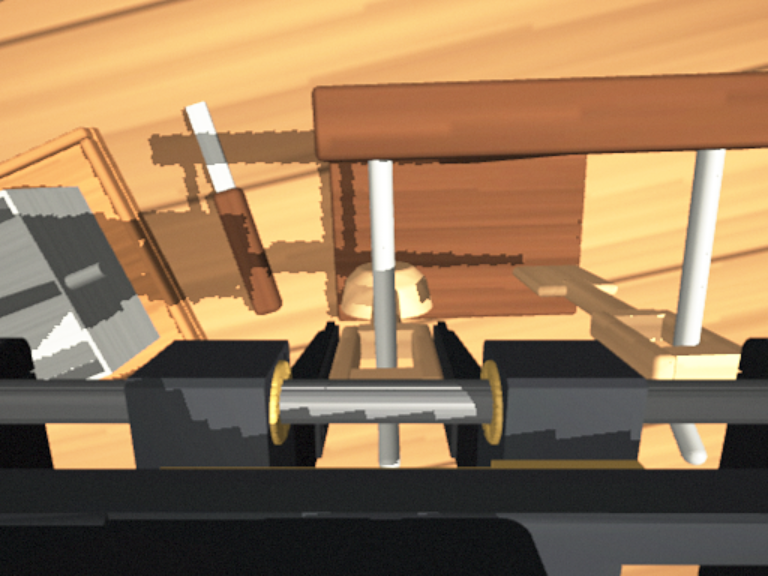

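View pics/s9.png

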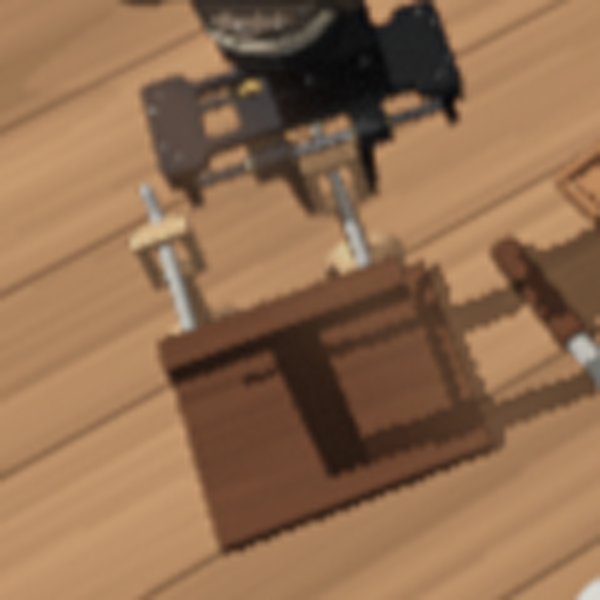

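The rod now runs through the window's middle (column 388). Drawing the ladle off the hook.

>>> drive_tool(
  commands=[
    {"dx":-6,"dy":1.3,"dz":0,"yaw":0},
    {"dx":-12,"dy":2.7,"dz":0,"yaw":0},
    {"dx":-16,"dy":3.6,"dz":0,"yaw":0},
    {"dx":-16,"dy":3.6,"dz":0,"yaw":0},
    {"dx":-12,"dy":2.7,"dz":0,"yaw":0},
  ],
)

```text
t: 16.75
eef_pos: [402.5, -254.6, 197.8]
tcp_rot: [-3.141, 0.001, -0.22]
ft_force: [-0.5, -0.6, -0.3]
opening: 0.379
```

>>> drive_tool(
  commands=[
    {"dx":-12,"dy":2.7,"dz":0,"yaw":0},
    {"dx":-6,"dy":1.3,"dz":5,"yaw":0},
    {"dx":0,"dy":0,"dz":20,"yaw":0},
    {"dx":0,"dy":0,"dz":30,"yaw":0},
    {"dx":0,"dy":0,"dz":35,"yaw":0},
  ],
)

```text
t: 17.17
eef_pos: [385.3, -250.8, 288.6]
tcp_rot: [-3.14, 0.003, -0.22]
ft_force: [0.2, -0.7, -1.3]
opening: 0.38
```

>>> drive_tool(
  commands=[
    {"dx":0,"dy":6,"dz":30,"yaw":2},
    {"dx":0,"dy":14,"dz":15,"yaw":3},
    {"dx":0,"dy":20,"dz":5,"yaw":3},
    {"dx":0,"dy":20,"dz":0,"yaw":3},
    {"dx":0,"dy":20,"dz":0,"yaw":3},
  ],
)

```text
t: 17.58
eef_pos: [385.8, -170.5, 338.8]
tcp_rot: [3.141, -0.001, 0.026]
ft_force: [1.0, 0.0, 0.1]
opening: 0.378
```

```bash
python3 - <<'E'
from h import *
n="wrist"
print(env.state()["eef_pos"],env.state()["ft_force"],env.state()["tcp_rot"]); im=env.read_camera(n); cv2.imwrite(f"pics/w10.png",cv2.resize(im[:,:,::-1],None,fx=1.5,fy=1.5)); 
im=env.read_camera("scene"); crop(im,80,280,130,290,3.5,"pics/s10.png")
im=env.read_camera("top"); crop(im,220,430,140,290,3.5,"pics/t10.png")
E
```

```text
[ 385.8 -170.5  338.8] [1.  0.  0.1] [ 3.1 -0.   0. ]
```

View pics/w10.png

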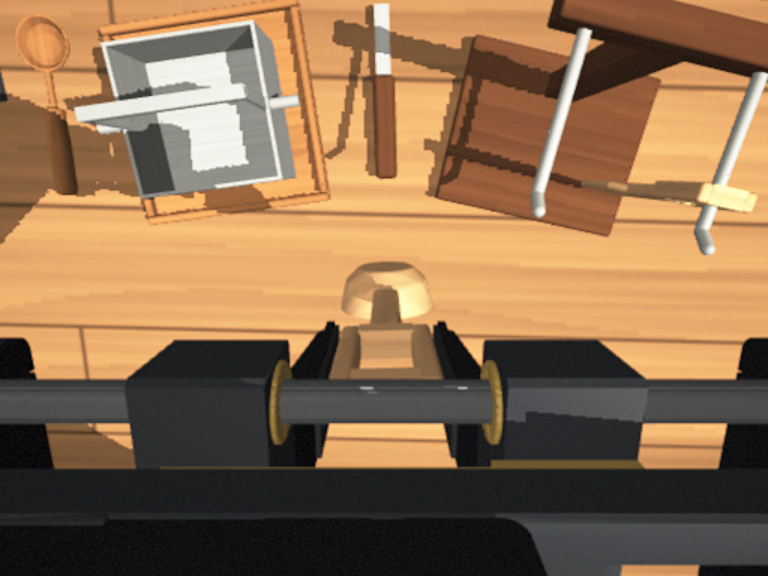

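View pics/s10.png

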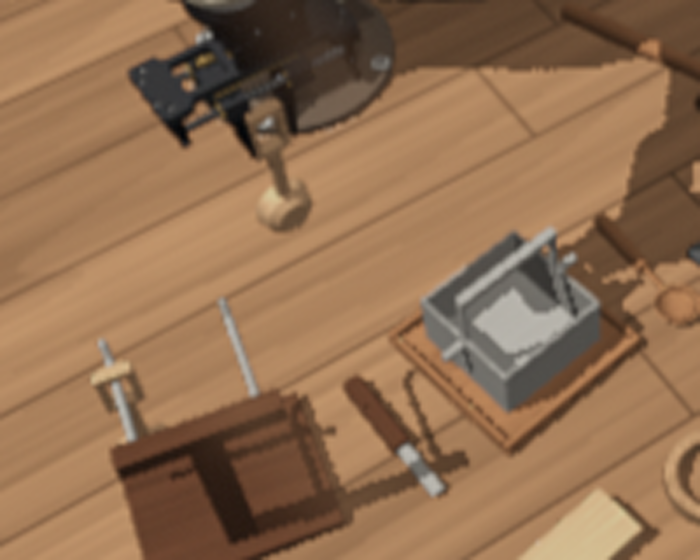

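View pics/t10.png

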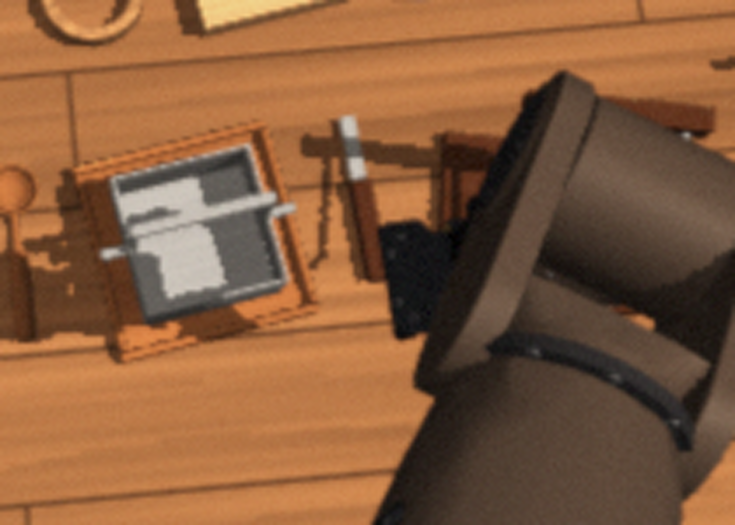

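```bash
python3 - <<'E'
from h import *
c=cal("wrist")
A=np.array([atz(np.array(p)/1.5,"wrist",78,c)[:2] for p in [(103,44),(254,21),(282,179),(143,197)]])
print(A.round(0).tolist(),A.mean(0))
for i in range(4):
    d=A[(i+1)%4]-A[i]; print("  len %.0f ang %.1f"%(np.hypot(*d),np.degrees(np.arctan2(d[1],d[0]))))
print([(r["conf"],atz(r["pixel"],"wrist",8,c)) for r in env.place_of("pan","wrist")])
yaw=np.radians(9.1); X=np.array([np.cos(yaw),np.sin(yaw)])
for s in (-34,34): print(s,np.array([496.8,-1.7])+s*X)
E
```

```text
[[549.0, 71.0], [569.0, -56.0], [442.0, -76.0], [423.0, 50.0]] [495.6  -2.4]
  len 129 ang -80.7
  len 129 ang -171.2
  len 127 ang 98.6
  len 128 ang 9.5
[(0.64, array([495.1,   0.4,   8. ]))]
-34 [463.2  -7.1]
34 [530.4   3.7]
```

Pan confirmed at (496,-2), yaw 9.1°. The ladle hangs vertical in the grip and the spatula stays on its hook. Moving to the pan's near half (centre minus 34 mm in pan x) and turning to its yaw.

>>> drive_tool(
  commands=[
    {"dx":6,"dy":12,"dz":0,"yaw":1.7},
    {"dx":12,"dy":24,"dz":0,"yaw":2},
    {"dx":14,"dy":30,"dz":0,"yaw":2},
    {"dx":14,"dy":30,"dz":0,"yaw":2},
    {"dx":13,"dy":28,"dz":0,"yaw":0},
  ],
)

```text
t: 18.2
eef_pos: [445.8, -46.8, 338.1]
tcp_rot: [3.141, 0.0, 0.158]
ft_force: [0.9, -0.3, 0.0]
opening: 0.378
```

>>> drive_tool(
  commands=[
    {"dx":11,"dy":22,"dz":0,"yaw":0},
    {"dx":7,"dy":12,"dz":-10,"yaw":0},
    {"dx":0,"dy":5,"dz":-20,"yaw":0},
    {"dx":0,"dy":0,"dz":-10,"yaw":0},
    {"dx":0,"dy":0,"dz":0,"yaw":0},
  ],
)

```text
t: 18.62
eef_pos: [462.7, -8.6, 296.1]
tcp_rot: [-3.141, 0.004, 0.158]
ft_force: [0.4, 0.1, -0.6]
opening: 0.373
```

```bash
python3 - <<'E'
from h import *
n="wrist"
print(env.state()["eef_pos"],env.state()["ft_force"],env.state()["tcp_rot"]); im=env.read_camera(n); cv2.imwrite(f"pics/w11.png",cv2.resize(im[:,:,::-1],None,fx=1.5,fy=1.5)); 
c=cal(n); print(proj([463,-7,168],n,c)*1.5)
im=env.read_camera("scene"); crop(im,160,300,130,270,4,"pics/s11.png")
E
```

```text
[462.7  -8.6 296.1] [ 0.4  0.1 -0.6] [-3.1  0.   0.2]
[[384.7 273.5]]
```

View pics/w11.png

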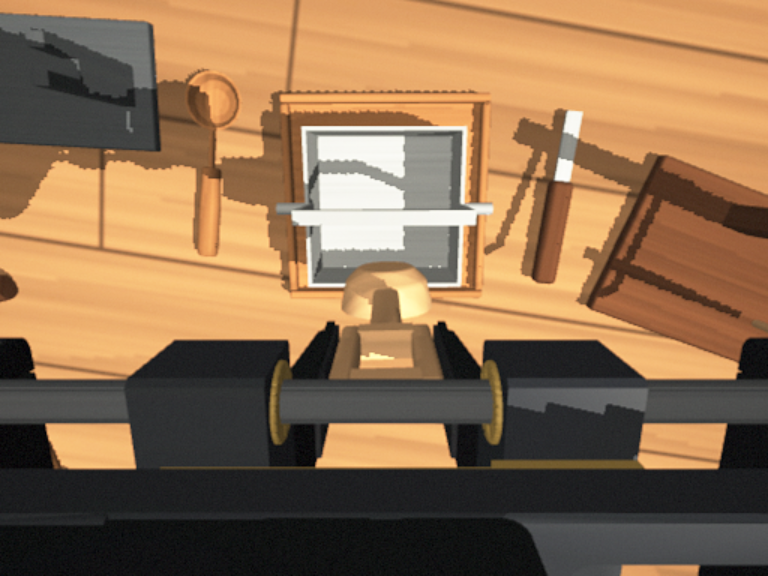

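View pics/s11.png

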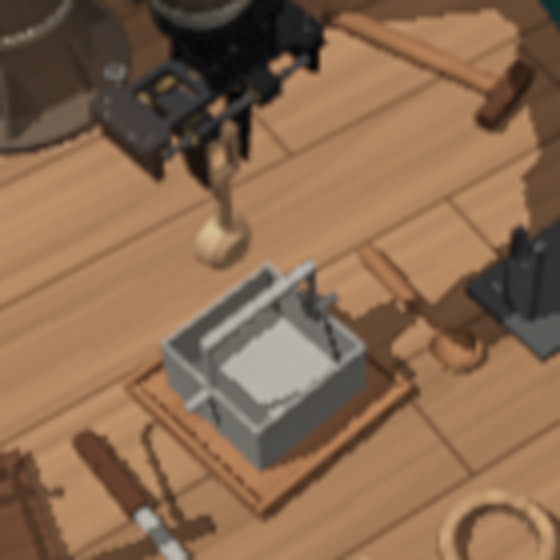

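>>> drive_tool(
  commands=[
    {"dx":0,"dy":0,"dz":-15,"yaw":0},
    {"dx":0,"dy":0,"dz":-25,"yaw":0},
    {"dx":0,"dy":0,"dz":-20,"yaw":0},
    {"dx":0,"dy":0,"dz":-12,"yaw":0},
    {"dx":0,"dy":0,"dz":0,"yaw":0},
  ],
)

```text
t: 19.13
eef_pos: [462.7, -8.9, 225.0]
tcp_rot: [-3.141, 0.002, 0.157]
ft_force: [0.2, 0.4, -0.6]
opening: 0.378
```

```bash
python3 - <<'E'
from h import *
n="wrist"
print(env.state()["eef_pos"],env.state()["ft_force"],env.state()["tcp_rot"]); im=env.read_camera(n); cv2.imwrite(f"pics/w12.png",cv2.resize(im[:,:,::-1],None,fx=1.5,fy=1.5)); 
im=env.read_camera("scene"); crop(im,160,300,130,270,4,"pics/s12.png")
E
```

```text
[462.7  -8.9 225. ] [ 0.2  0.4 -0.6] [-3.1  0.   0.2]
```

View pics/w12.png

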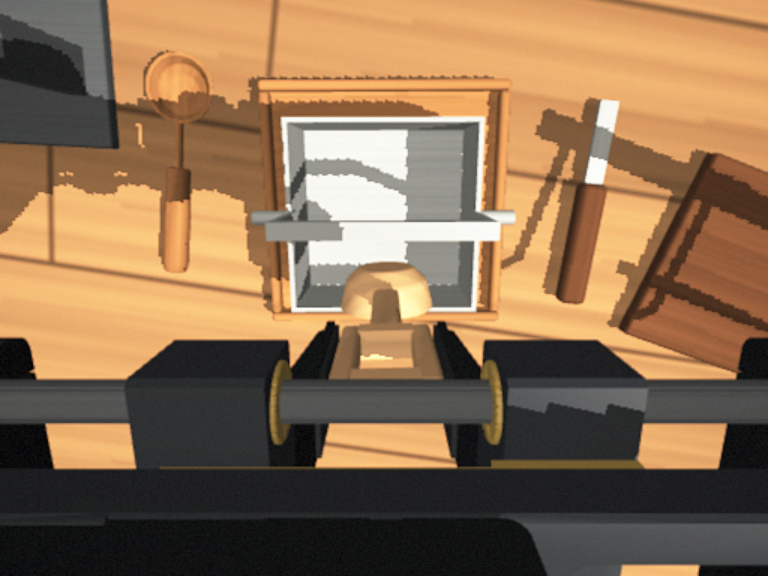

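View pics/s12.png

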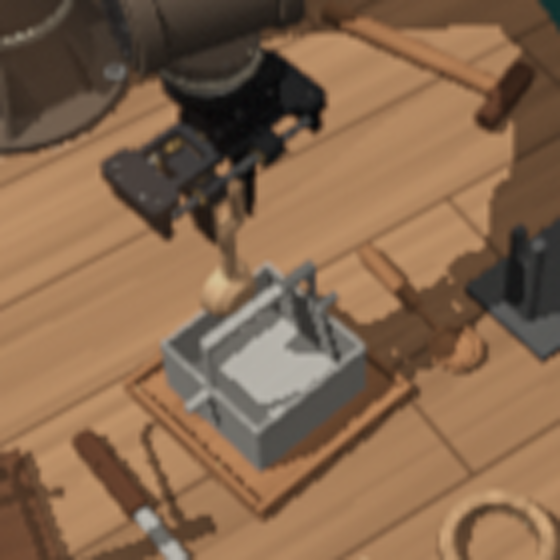

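The bowl hangs between the bar (row 230) and the near rim (row 310), centred across. Lowering on.

>>> drive_tool(
  commands=[
    {"dx":0,"dy":0,"dz":-12,"yaw":0},
    {"dx":0,"dy":0,"dz":-20,"yaw":0},
    {"dx":0,"dy":0,"dz":-20,"yaw":0},
    {"dx":0,"dy":0,"dz":-14,"yaw":0},
    {"dx":0,"dy":0,"dz":-8,"yaw":0},
  ],
)

```text
t: 19.65
eef_pos: [463.5, -8.6, 152.1]
tcp_rot: [3.141, -0.001, 0.158]
ft_force: [0.1, -0.5, -0.3]
opening: 0.377
```

>>> drive_tool(
  commands=[
    {"dx":0,"dy":0,"dz":-4,"yaw":0},
    {"dx":0,"dy":0,"dz":-2,"yaw":0},
    {"dx":0,"dy":0,"dz":-1,"yaw":0},
    {"dx":0,"dy":0,"dz":0,"yaw":0},
    {"dx":0,"dy":0,"dz":0,"yaw":0},
  ],
)

```text
t: 20.07
eef_pos: [463.4, -8.3, 145.8]
tcp_rot: [3.141, -0.001, 0.159]
ft_force: [0.1, 0.3, -0.5]
opening: 0.38
```

>>> drive_tool(
  commands=[
    {"dx":0,"dy":0,"dz":-2,"yaw":0},
    {"dx":0,"dy":0,"dz":-1,"yaw":0},
    {"dx":0,"dy":0,"dz":0,"yaw":0},
    {"dx":0,"dy":0,"dz":0,"yaw":0},
  ],
)

```text
t: 20.4
eef_pos: [463.0, -8.3, 142.2]
tcp_rot: [3.142, 0.0, 0.159]
ft_force: [1.3, -0.1, -1.2]
opening: 0.377
```

>>> drive_tool(
  commands=[
    {"dx":0,"dy":0,"dz":-1,"yaw":0},
    {"dx":0,"dy":0,"dz":0,"yaw":0},
    {"dx":0,"dy":0,"dz":0,"yaw":0},
  ],
)

```text
t: 20.65
eef_pos: [463.0, -8.3, 141.1]
tcp_rot: [3.142, 0.0, 0.159]
ft_force: [-0.3, 0.6, -0.5]
opening: 0.38
```

```bash
python3 - <<'E'
from h import *
n="wrist"
print(env.state()["eef_pos"],env.state()["ft_force"],env.state()["tcp_rot"]); im=env.read_camera(n); cv2.imwrite(f"pics/w13.png",cv2.resize(im[:,:,::-1],None,fx=1.5,fy=1.5)); 
im=env.read_camera("scene"); crop(im,160,300,130,270,4,"pics/s13.png")
E
```

```text
[463.   -8.3 141.1] [-0.3  0.6 -0.5] [3.1 0.  0.2]
```

View pics/w13.png

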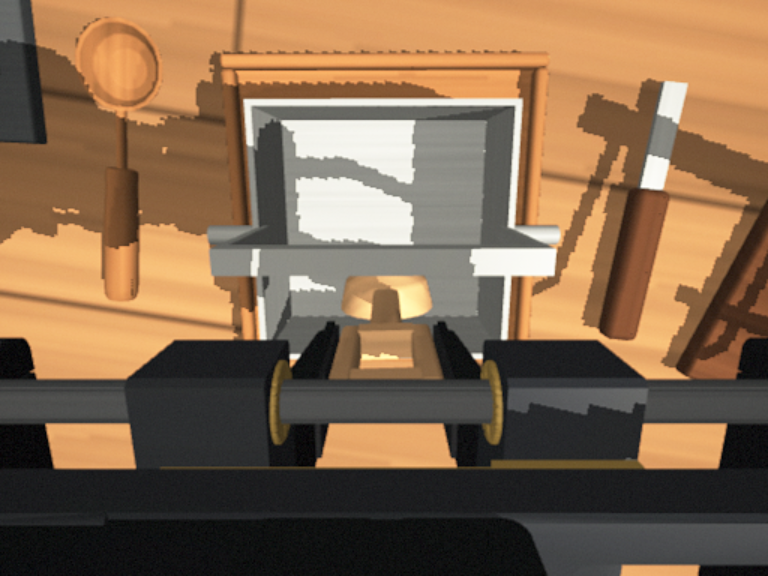

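View pics/s13.png

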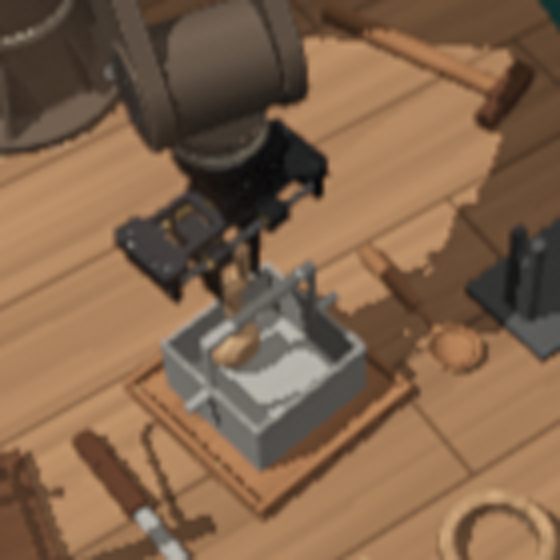

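Bowl deep in the pan and clear of the bar. Continuing in 1 mm steps to contact.

>>> drive_tool(
  commands=[
    {"dx":0,"dy":0,"dz":-1,"yaw":0},
    {"dx":0,"dy":0,"dz":0,"yaw":0},
    {"dx":0,"dy":0,"dz":0,"yaw":0},
  ],
)

```text
t: 21.0
eef_pos: [463.0, -8.3, 140.1]
tcp_rot: [3.142, 0.0, 0.159]
ft_force: [-0.5, 0.6, -0.1]
opening: 0.378
```

>>> drive_tool(
  commands=[
    {"dx":0,"dy":0,"dz":-1,"yaw":0},
    {"dx":0,"dy":0,"dz":0,"yaw":0},
    {"dx":0,"dy":0,"dz":0,"yaw":0},
  ],
)

```text
t: 21.25
eef_pos: [463.4, -8.3, 139.7]
tcp_rot: [3.141, -0.001, 0.159]
ft_force: [-0.4, 1.1, 7.3]
opening: 0.377
```

Contact felt (+7 N), exactly at the floor height. Letting go.

>>> drive_tool(
  commands=[
    {"dx":0,"dy":0,"dz":0,"yaw":0},
    {"dx":0,"dy":0,"dz":0,"yaw":0},
    {"dx":0,"dy":0,"dz":0,"yaw":0},
    {"dx":0,"dy":0,"dz":0,"yaw":0},
    {"dx":0,"dy":0,"dz":0,"yaw":0},
  ],
  grip=0.9,
)

```text
t: 21.67
eef_pos: [463.0, -8.3, 139.1]
tcp_rot: [3.142, 0.0, 0.159]
ft_force: [-0.1, 0.4, 0.1]
opening: 0.67
```

>>> drive_tool(
  commands=[
    {"dx":0,"dy":0,"dz":0,"yaw":0},
    {"dx":0,"dy":0,"dz":0,"yaw":0},
    {"dx":0,"dy":0,"dz":0,"yaw":0},
    {"dx":0,"dy":0,"dz":0,"yaw":0},
    {"dx":0,"dy":0,"dz":0,"yaw":0},
  ],
)

```text
t: 22.08
eef_pos: [463.0, -8.3, 139.1]
tcp_rot: [3.141, 0.0, 0.159]
ft_force: [-0.3, -0.8, 0.5]
opening: 0.898
```

```bash
python3 - <<'E'
from h import *
n="wrist"
print(env.state()["eef_pos"],env.state()["ft_force"],env.state()["opening"]); im=env.read_camera(n); cv2.imwrite(f"pics/w14.png",cv2.resize(im[:,:,::-1],None,fx=1.5,fy=1.5)); 
im=env.read_camera("scene"); crop(im,160,300,130,270,4,"pics/s14.png")
E
```

```text
[463.   -8.3 139.1] [-0.3 -0.8  0.5] 0.8982191527940723
```

View pics/w14.png

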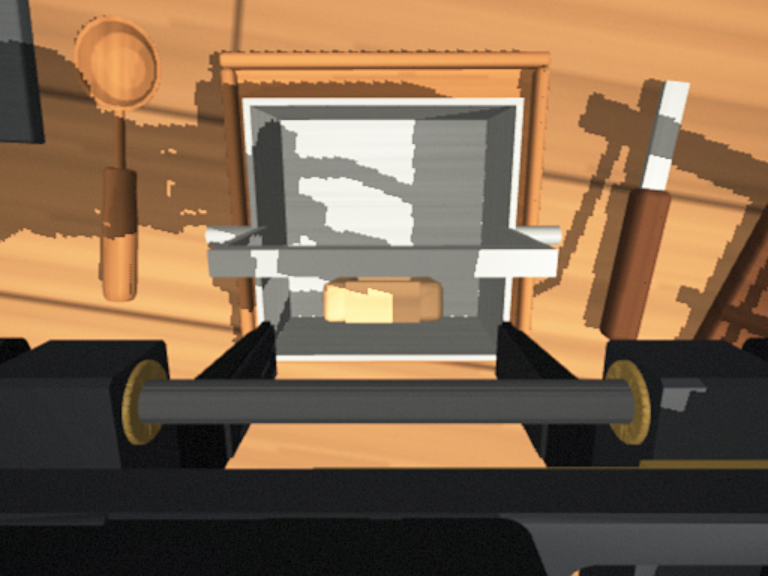

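View pics/s14.png

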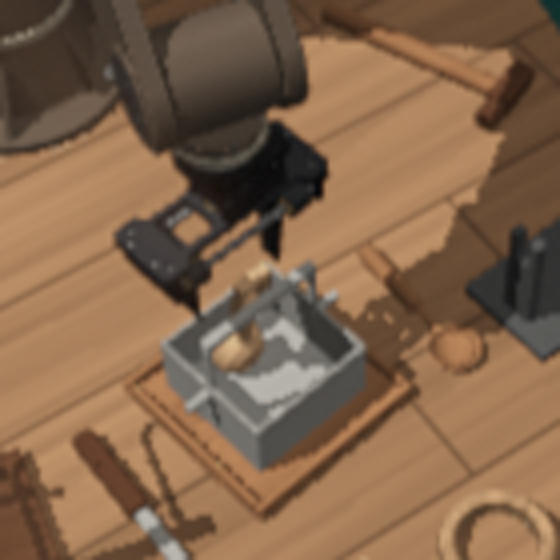

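The ladle leans against the pan's bar with its eye at (383,300), free of the fingers. Retreating straight up.

>>> drive_tool(
  commands=[
    {"dx":0,"dy":0,"dz":15,"yaw":0},
    {"dx":0,"dy":0,"dz":30,"yaw":0},
    {"dx":0,"dy":0,"dz":38,"yaw":0},
    {"dx":0,"dy":0,"dz":38,"yaw":0},
    {"dx":0,"dy":0,"dz":38,"yaw":0},
  ],
)

```text
t: 22.6
eef_pos: [462.6, -8.2, 300.0]
tcp_rot: [3.142, 0.0, 0.159]
ft_force: [0.2, -0.1, 0.0]
opening: 0.9
```

>>> drive_tool(
  commands=[
    {"dx":-5,"dy":-35,"dz":15,"yaw":0},
    {"dx":-5,"dy":-38,"dz":0,"yaw":0},
    {"dx":-5,"dy":-38,"dz":0,"yaw":0},
    {"dx":-5,"dy":-38,"dz":0,"yaw":0},
    {"dx":0,"dy":-30,"dz":0,"yaw":0},
  ],
)

```text
t: 23.02
eef_pos: [442.0, -189.5, 313.4]
tcp_rot: [3.141, -0.0, 0.158]
ft_force: [0.6, -0.0, 0.1]
opening: 0.905
```

>>> drive_tool(
  commands=[
    {"dx":0,"dy":0,"dz":0,"yaw":0},
    {"dx":0,"dy":0,"dz":0,"yaw":0},
    {"dx":0,"dy":0,"dz":0,"yaw":0},
    {"dx":0,"dy":0,"dz":0,"yaw":0},
  ],
)

```text
t: 23.35
eef_pos: [443.1, -186.4, 313.2]
tcp_rot: [-3.141, 0.0, 0.16]
ft_force: [-0.0, -0.2, -0.0]
opening: 0.9
```

```bash
python3 - <<'E'
from h import *
s=env.state(); print(s["t"],s["eef_pos"],s["ft_force"],s["opening"])
im=env.read_camera("scene"); crop(im,80,340,110,300,3,"pics/s15.png")
im=env.read_camera("top"); crop(im,50,440,100,330,2,"pics/t15.png")
E
```

```text
23.35 [ 443.1 -186.4  313.2] [-0.  -0.2 -0. ] 0.899606103809376
```

View pics/s15.png

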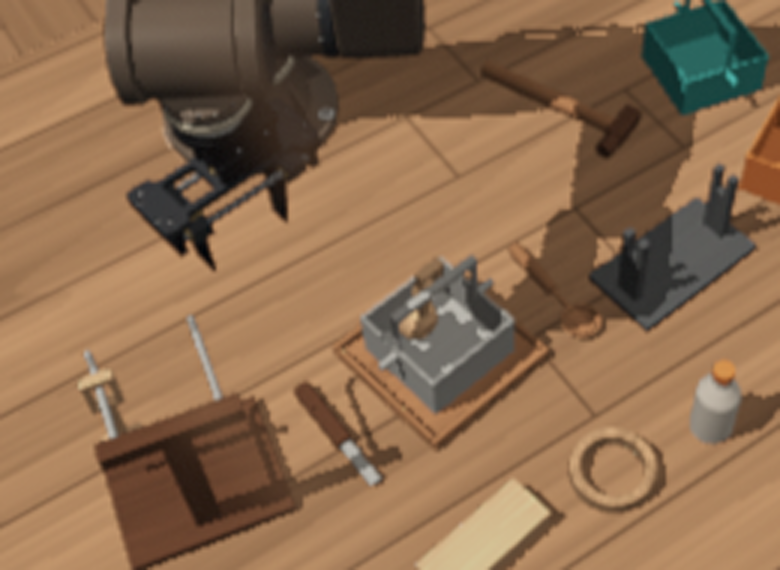

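View pics/t15.png

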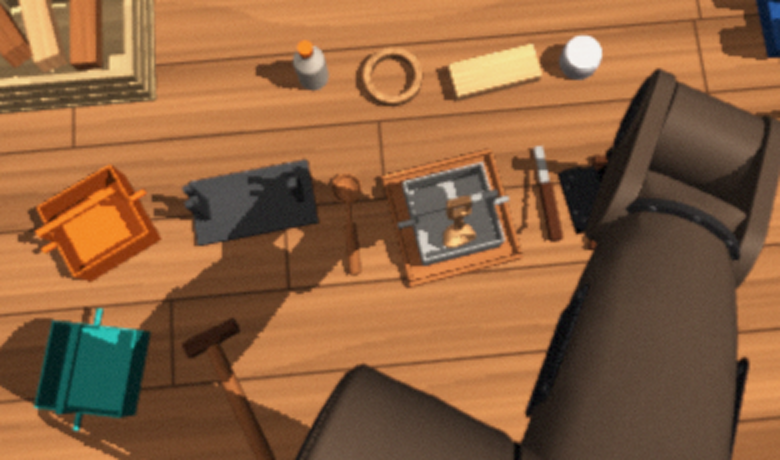

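The final views show the pan flat in the tray and the ladle's bowl in the pan, its handle leaning on the bar and standing out of the top. The spatula still hangs, the bystanders haven't moved, and the gripper touches nothing (0 N). Handing in.

```bash
python3 -c "
from cell import env
print(env.job_done())"
```

```text
the job is handed in; nothing more can be done
None
```

The job is done and handed in at about 23.5 s of the 72 s allowed; `job_done` gave no verdict.

- **Pan:** I lifted the gray steel pan straight up off its forks by the handle and lowered it into the tray. I let go only after feeling it touch the floor at the expected height. A later view of its rim put it within about 2 mm of the tray's centre and parallel to it.
- **Ladle:** I raised the round-bowled ladle 19 mm, drew it off its hook and lowered it bowl first into the pan. I opened the gripper only after about 7 N of contact on the pan floor.
- **Last checks:** The closing pictures show the pan flat in the tray and the ladle's bowl inside it. The handle leans on the pan's bar and stands out of the top. The spatula still hangs, the other things look unmoved, and the gripper touches nothing (about 0 N).

**Disagreements and errors:**
- The networks reported the orange and turquoise look-alikes as pans too. I chose the gray one from the pictures and its stand.
- The scene camera put the tray about 10 mm farther out in x than the top and wrist cameras did; I used those two.
- My first four move calls were refused for missing fields, and nothing moved.

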